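Pin the recline lever and brackets of a chair mechanism

TASK

Set up the parts of this recliner mechanism on their boards: first swing the recline lever until its hole lies over the middle one of the three holes in its board and lock it there with one of the loose pins, through lever and board and fully home. Then lay every loose bracket flat in a slot of its own on the slotted board with its hole over the slot's hole, and drop a pin through both until its collar rests on the bracket. Let go of everything, use any of the pins, and do not disturb the dish or the tape measure.

Things in the scene. Friction and masses are not known exactly. Their poses are not given: they have to be found in the camera images.
- recline_lever (a joint): Swing of the recline lever, rad: 0 with its hole over the middle hole (lever pointing to the lever board's -x), positive anticlockwise from above; range -0.7 to 0.7; the side holes are met at -0.5 and 0.5. Stays where left (friction 0.12 N m). A steel bar 8 mm thick flat on the board, a 13 mm hole 75 mm and an upright black handle 125 mm from the pivot
- lever_board: Fixed plywood board 120 (x) x 126 (y) x 24 mm under the recline lever; origin under its centre, z up. Pivot 40 mm from the centre towards +x; three 13 mm through holes on an arc of 75 mm round it. It and the slotted board stand left and right of the pin block, either way round. Behind the pin block stands a fixed drawer cabinet 235 mm high: x from 0.50, y -0.23 to 0.11
- middle_hole (a point): Centre of the middle one of the three holes, at the lever board's top face (24 mm above the bench); axes as the lever board
- lever_hole (a point): Centre of the hole in the lever, at the lever's top face (32.5 mm above the bench); x, y turn with the lever, z up
- lever_handle (a point): Mid-height point of the lever's upright handle: a cylinder 18 mm in diameter, 44 mm tall, top 22 mm above this point
- lever_pivot (a point): Pivot axis of the lever, at the lever's top face; pivot boss 32 mm in diameter, top 9 mm above this point
- slot_board: Fixed plywood board 140 (x) x 176 (y) x 24 mm with three shallow slots along its x, side by side, 58 mm apart; each slot is 44 mm wide between aluminium rails (5 mm high) and 123 mm long between end stops as high, and has one 13 mm through hole in the middle. Origin under its centre, z up
- dish: Bystander: grey metal dish 98 mm across, 25 mm high, left of the work; leave alone. Origin under its centre
- tape_measure: Bystander: yellow tape measure 34 x 80 x 64 mm, right of the work; leave alone. Origin under its centre
- slot0_hole (a point): Centre of the hole of a slot, at the slot's floor (24 mm above the bench); x along the slot, z up; slot 0 of 0 to 2, from the board's -y side
- slot1_hole (a point): Centre of the hole of a slot, at the slot's floor (24 mm above the bench); x along the slot, z up; slot 1 of 0 to 2, from the board's -y side
- slot2_hole (a point): Centre of the hole of a slot, at the slot's floor (24 mm above the bench); x along the slot, z up; slot 2 of 0 to 2, from the board's -y side
- pin0: Loose steel pin, 60 g: shank 10 mm thick, 28 mm long below the collar, last 9 mm tapered to 4; collar 20 mm wide, 4 thick; above it a round black knob 16 mm wide, 32 tall, to hold it by. Origin: centre of the collar's underside; z up the knob. Five alike, first in 13 mm holes 40 mm apart along a fixed wooden block 46 x 204 x 36 mm high, collars on its top; some are spare
- pin1: Loose steel pin, 60 g: shank 10 mm thick, 28 mm long below the collar, last 9 mm tapered to 4; collar 20 mm wide, 4 thick; above it a round black knob 16 mm wide, 32 tall, to hold it by. Origin: centre of the collar's underside; z up the knob. Five alike, first in 13 mm holes 40 mm apart along a fixed wooden block 46 x 204 x 36 mm high, collars on its top; some are spare
- pin2: Loose steel pin, 60 g: shank 10 mm thick, 28 mm long below the collar, last 9 mm tapered to 4; collar 20 mm wide, 4 thick; above it a round black knob 16 mm wide, 32 tall, to hold it by. Origin: centre of the collar's underside; z up the knob. Five alike, first in 13 mm holes 40 mm apart along a fixed wooden block 46 x 204 x 36 mm high, collars on its top; some are spare
- pin3: Loose steel pin, 60 g: shank 10 mm thick, 28 mm long below the collar, last 9 mm tapered to 4; collar 20 mm wide, 4 thick; above it a round black knob 16 mm wide, 32 tall, to hold it by. Origin: centre of the collar's underside; z up the knob. Five alike, first in 13 mm holes 40 mm apart along a fixed wooden block 46 x 204 x 36 mm high, collars on its top; some are spare
- pin4: Loose steel pin, 60 g: shank 10 mm thick, 28 mm long below the collar, last 9 mm tapered to 4; collar 20 mm wide, 4 thick; above it a round black knob 16 mm wide, 32 tall, to hold it by. Origin: centre of the collar's underside; z up the knob. Five alike, first in 13 mm holes 40 mm apart along a fixed wooden block 46 x 204 x 36 mm high, collars on its top; some are spare
- bracket0: Loose aluminium bracket, 90 g (may be absent): foot 70 (x) x 40 (y) x 6 mm, a 13 mm hole 18 mm from its middle towards +x, an upright tab to hold it by, 8 mm thick (x), 26 wide (y), top 42 mm above the underside, centred 19 mm from the middle towards -x. Origin: middle of the foot's underside; z up. All alike; any slot, either way round, will do
- bracket0_hole (a point): Centre of the hole in bracket0, at the top face of its foot (6 mm above its underside); axes as the bracket
- bracket1: Loose aluminium bracket, 90 g (may be absent): foot 70 (x) x 40 (y) x 6 mm, a 13 mm hole 18 mm from its middle towards +x, an upright tab to hold it by, 8 mm thick (x), 26 wide (y), top 42 mm above the underside, centred 19 mm from the middle towards -x. Origin: middle of the foot's underside; z up. All alike; any slot, either way round, will do
- bracket1_hole (a point): Centre of the hole in bracket1, at the top face of its foot (6 mm above its underside); axes as the bracket
- bracket2: Loose aluminium bracket, 90 g (may be absent): foot 70 (x) x 40 (y) x 6 mm, a 13 mm hole 18 mm from its middle towards +x, an upright tab to hold it by, 8 mm thick (x), 26 wide (y), top 42 mm above the underside, centred 19 mm from the middle towards -x. Origin: middle of the foot's underside; z up. All alike; any slot, either way round, will do
- bracket2_hole (a point): Centre of the hole in bracket2, at the top face of its foot (6 mm above its underside); axes as the bracket

How it is judged:
On the way, in this order (a step that is already met when the one before it is completed fails the run):
1. the lever stands over the middle hole and is locked by a pin through both, fully home (value of joint recline_lever between -0.045 and 0.045 rad and horizontal distance between lever_hole and middle_hole below 0.004 m and ((horizontal distance between pin0 and lever_hole below 0.005 m and z of pin0 in the frame of lever_hole between -0.004 and 0.0025 m and angle between pin0's own z axis and vertical below 0.15 rad) or (horizontal distance between pin1 and lever_hole below 0.005 m and z of pin1 in the frame of lever_hole between -0.004 and 0.0025 m and angle between pin1's own z axis and vertical below 0.15 rad) or (horizontal distance between pin2 and lever_hole below 0.005 m and z of pin2 in the frame of lever_hole between -0.004 and 0.0025 m and angle between pin2's own z axis and vertical below 0.15 rad) or (horizontal distance between pin3 and lever_hole below 0.005 m and z of pin3 in the frame of lever_hole between -0.004 and 0.0025 m and angle between pin3's own z axis and vertical below 0.15 rad) or (horizontal distance between pin4 and lever_hole below 0.005 m and z of pin4 in the frame of lever_hole between -0.004 and 0.0025 m and angle between pin4's own z axis and vertical below 0.15 rad))), for 0.2 s.
2. then every bracket lies in a slot with a pin through it and the board, fully home (angle between each of bracket0, bracket1, bracket2's own z axis and vertical below 0.06 rad and ((horizontal distance between bracket0_hole and slot0_hole below 0.0045 m and z of bracket0_hole in the frame of slot0_hole below 0.0085 m) or (horizontal distance between bracket0_hole and slot1_hole below 0.0045 m and z of bracket0_hole in the frame of slot1_hole below 0.0085 m) or (horizontal distance between bracket0_hole and slot2_hole below 0.0045 m and z of bracket0_hole in the frame of slot2_hole below 0.0085 m)) and ((horizontal distance between pin0 and bracket0_hole below 0.005 m and z of pin0 in the frame of bracket0_hole between -0.004 and 0.0025 m and angle between pin0's own z axis and vertical below 0.15 rad) or (horizontal distance between pin1 and bracket0_hole below 0.005 m and z of pin1 in the frame of bracket0_hole between -0.004 and 0.0025 m and angle between pin1's own z axis and vertical below 0.15 rad) or (horizontal distance between pin2 and bracket0_hole below 0.005 m and z of pin2 in the frame of bracket0_hole between -0.004 and 0.0025 m and angle between pin2's own z axis and vertical below 0.15 rad) or (horizontal distance between pin3 and bracket0_hole below 0.005 m and z of pin3 in the frame of bracket0_hole between -0.004 and 0.0025 m and angle between pin3's own z axis and vertical below 0.15 rad) or (horizontal distance between pin4 and bracket0_hole below 0.005 m and z of pin4 in the frame of bracket0_hole between -0.004 and 0.0025 m and angle between pin4's own z axis and vertical below 0.15 rad)) and ((horizontal distance between bracket1_hole and slot0_hole below 0.0045 m and z of bracket1_hole in the frame of slot0_hole below 0.0085 m) or (horizontal distance between bracket1_hole and slot1_hole below 0.0045 m and z of bracket1_hole in the frame of slot1_hole below 0.0085 m) or (horizontal distance between bracket1_hole and slot2_hole below 0.0045 m and z of bracket1_hole in the frame of slot2_hole below 0.0085 m)) and ((horizontal distance between pin0 and bracket1_hole below 0.005 m and z of pin0 in the frame of bracket1_hole between -0.004 and 0.0025 m and angle between pin0's own z axis and vertical below 0.15 rad) or (horizontal distance between pin1 and bracket1_hole below 0.005 m and z of pin1 in the frame of bracket1_hole between -0.004 and 0.0025 m and angle between pin1's own z axis and vertical below 0.15 rad) or (horizontal distance between pin2 and bracket1_hole below 0.005 m and z of pin2 in the frame of bracket1_hole between -0.004 and 0.0025 m and angle between pin2's own z axis and vertical below 0.15 rad) or (horizontal distance between pin3 and bracket1_hole below 0.005 m and z of pin3 in the frame of bracket1_hole between -0.004 and 0.0025 m and angle between pin3's own z axis and vertical below 0.15 rad) or (horizontal distance between pin4 and bracket1_hole below 0.005 m and z of pin4 in the frame of bracket1_hole between -0.004 and 0.0025 m and angle between pin4's own z axis and vertical below 0.15 rad)) and ((horizontal distance between bracket2_hole and slot0_hole below 0.0045 m and z of bracket2_hole in the frame of slot0_hole below 0.0085 m) or (horizontal distance between bracket2_hole and slot1_hole below 0.0045 m and z of bracket2_hole in the frame of slot1_hole below 0.0085 m) or (horizontal distance between bracket2_hole and slot2_hole below 0.0045 m and z of bracket2_hole in the frame of slot2_hole below 0.0085 m)) and ((horizontal distance between pin0 and bracket2_hole below 0.005 m and z of pin0 in the frame of bracket2_hole between -0.004 and 0.0025 m and angle between pin0's own z axis and vertical below 0.15 rad) or (horizontal distance between pin1 and bracket2_hole below 0.005 m and z of pin1 in the frame of bracket2_hole between -0.004 and 0.0025 m and angle between pin1's own z axis and vertical below 0.15 rad) or (horizontal distance between pin2 and bracket2_hole below 0.005 m and z of pin2 in the frame of bracket2_hole between -0.004 and 0.0025 m and angle between pin2's own z axis and vertical below 0.15 rad) or (horizontal distance between pin3 and bracket2_hole below 0.005 m and z of pin3 in the frame of bracket2_hole between -0.004 and 0.0025 m and angle between pin3's own z axis and vertical below 0.15 rad) or (horizontal distance between pin4 and bracket2_hole below 0.005 m and z of pin4 in the frame of bracket2_hole between -0.004 and 0.0025 m and angle between pin4's own z axis and vertical below 0.15 rad))), for 0.2 s.
At the end, for the whole second after the job is handed in: Lever within 0.045 rad of the middle hole, pinned; every bracket present flat in a slot, its hole within 4.5 mm of the slot's, pinned; each pin through both parts, collar within 2.5 mm of the face below it, upright to 0.15 rad; all released and at rest (all of step 1 and all of step 2 and linear speed of each of pin0, pin1, pin2, pin3, pin4, bracket0, bracket1, bracket2 below 0.02 m/s); the robot touches nothing.
It fails at once if the dish or the tape measure is moved by more than 3 cm (distance of any of dish, tape_measure from where it was at the start of the episode above 0.03 m).
Of bracket0, bracket1, bracket2 only 2 to 3 are there at a start; the rules pass over those that are not, and their reading is None.
At some moment in a run one of bracket0, bracket1, bracket2 may be knocked a few centimetres aside while the robot is not near it.
Once in a run the grip may slacken for a moment while it holds something.
It also fails if it takes over 210 s, if anything falls off the work surface, if the arm or the gripper's body presses on something with over 40 N, if the wrist force passes 120 N, or if a joint passes its speed limit or range.

ROBOT

A 7-joint arm with a two-finger parallel gripper is mounted at the origin on the work surface; the furniture and walls round the work are solid. World frame = base frame: x ahead of the robot, y to its left, z up, the work surface at z = 0. Lengths are in m, angles in rad, forces in N, time in s.
With the tool pointing down it reaches from about 0.4 to 0.85 m from the base axis. Payload 10.4 kg.
Tool frame: the origin (TCP) lies on the centre line of the jaws, within the pads' length; the fingertips stand 17 mm ahead of it and the grasp point (between the pads) lies 2 mm behind it; z points along the fingers, y is the line along which they close (so a half turn about z gives the same grasp; the last joint's range is limited). The gripper opens to 87 mm and grips with 3 to 60 N. Pads are 19 mm wide; open, the fingers measure 117 mm over their backs; the gripper's body (75 mm by 190 mm) begins 51 mm behind the grasp point.
Start: joints at [-1.194, 0.332, -0.065, 1.46, 0.022, 1.35, -0.088], TCP at [0.243, 0.576, 0.24] pointing down, gripper open.
Joint ranges: [-2.6, 2.6], [-0.5, 2.12], [-1.47, 1.34], [0.16, 2.42], [-1.27, 4.41], [0.06, 2.06], [-2.6, 2.6]. Speed limits (rad/s): [2.22, 2.22, 2.79, 2.79, 3.14, 3.14, 3.14].

INTERFACE

Orientations are given as a rotation vector (axis times angle).
In Python, from rig import manip gives the robot as it stands. The module is installed in compiled form; this text tells all that it offers.
- The arm moves only by the tool jog_arm, never from a script. Its argument "steps" is text: rows parted by semicolons, each of 6 numbers parted by spaces: the shift along the world's x, y, z in m, then the turn, a rotation vector about the world's x, y, z in rad. In form: x y z rx ry rz; .... A call has 1 to 20 rows; each row is the pose to reach, as a shift and turn from the pose commanded when the call began; what a row does not reach only later rows make up. A row lasts 1/12 s, in which the tool goes at most 41.7 mm and 7.16 degrees, less where a joint would pass 70% of its speed; a pose out of reach is approached as far as the arm can. A call with a gripper value outside its range is refused whole. "gripper" is the closure, from 0 (fully open) to 1 (shut), set as the call begins (left out, the last holds). The fingers move at their own pace and stop on an object; "grip_force" is the grip in N (left out, the last holds). Time passes only in rows, so rows that repeat a pose let the fingers close. It gives the time, the measured TCP pose, the force, the opening and the grip force at its end, in the units of the state.
- manip.read_state(): the state, without advancing time (a new reading comes with each control period).
- manip.camera(name): name is "scene" or "top" or "wrist"; returns the picture (400x640x3 uint8, blue, green, red); there is no depth.
- manip.camera_info(name): a dict with "fx", "fy", "cx", "cy" (pixels), "origin" and "rotation" of the camera in the world; the wrist camera has in their place "tool_from_camera" (4x4, takes a point from camera to tool coordinates, whose origin is the TCP and whose axes are the flange's). Camera axes: x right, y down, z forward; pixel columns grow to the right and rows downward; lengths in m; the calibration is good to about 2 mm. A picture is of the moment at which its call begins: read the wrist's pose just before it. camera_info takes no time and is no camera call.
- manip.finish_job(): hands the job in; it is judged then, once.
The state is a dict: "time": time; "qpos": joint angles; "qd": joint speeds; "tau": joint torques, N m; "position": TCP position; "eef_rot": TCP orientation; "force": force on the tool from outside, world axes, zero at the start; "wrist_torque": the same for the moment, N m; "width": opening from 0.0 (shut) to 1.0 (fully open); "finger_force": force on a finger pad.
Only numpy, scipy, OpenCV 4.12 (cv2) and the standard library are available. Lean on these libraries where they do the work, as an engineer would, in place of code of your own. Each camera call takes 0.05 s, during which the arm holds its last target. There are 200 camera calls.

## Working session

There is one attempt and no reset: what is moved stays moved. The work goes in short steps, Python scripts to look and compute and a tool call to move; the robot and the scene stay as the last step left them, time stands still between calls to the robot, and variables do not carry over. Pictures are saved under pics/ and viewed, at most 14 in all, crops included, and the job is handed in when it is done.

Besides the shell and the picture viewer there is one more tool, called as name(argument=value, ...) on one line, values as JSON. jog_arm: Moves the arm, as the interface text tells. Its arguments: {"type":"object","properties":{"steps":{"type":"string"},"gripper":{"type":"number"},"grip_force":{"type":"number"}},"required":["steps"]}

```bash
mkdir -p pics
python3 - <<'E'
from rig import manip
import cv2,numpy as np
s=manip.read_state();print({k:np.round(v,3).tolist() for k,v in s.items()})
for n in("top","scene"):
    cv2.imwrite(f"pics/{n}0.png",manip.camera(n));print(manip.camera_info(n))
print(manip.camera_info("wrist"))
E
```

```text
{'time': 0.0, 'qpos': [-1.194, 0.333, -0.065, 1.461, 0.022, 1.35, -0.089], 'qd': [-0.002, 0.0, 0.0, 0.0, 0.001, 0.001, -0.0], 'tau': [-0.001, -62.324, 0.024, -38.99, -0.062, 0.039, 0.0], 'position': [0.243, 0.575, 0.239], 'eef_rot': [-0.624, -3.079, 0.002], 'force': [0.218, 0.007, -0.238], 'wrist_torque': [-0.006, 0.004, -0.034], 'finger_force': 0.0, 'width': 1.0}
{'fx': 406.0435722923931, 'fy': 406.0435722923931, 'cx': 320.1590041506588, 'cy': 200.46761291756223, 'origin': array([0.31939302, 0.01997177, 1.37337651]), 'rotation': array([-2.14641646,  2.17904475, -0.15842352])}
{'fx': 460.7215851812762, 'fy': 460.7215851812762, 'cx': 317.9363687287236, 'cy': 198.6029887278269, 'origin': array([-0.26308556, -0.96081695,  1.42405069]), 'rotation': array([-2.30527368,  0.75938915, -0.30870344])}
{'fx': 316.69462925697474, 'fy': 316.69462925697474, 'cx': 319.1810281771275, 'cy': 196.8242959040645, 'tool_from_camera': array([[-5.76124778e-04, -9.65072989e-01, -2.61980522e-01,
         7.13774495e-02],
       [ 9.99999660e-01, -7.10540092e-04,  4.18345865e-04,
        -3.57566555e-04],
       [-5.89881959e-04, -2.61980192e-01,  9.65073070e-01,
        -1.45422051e-01],
       [ 0.00000000e+00,  0.00000000e+00,  0.00000000e+00,
         1.00000000e+00]])}
```

View pics/top0.png

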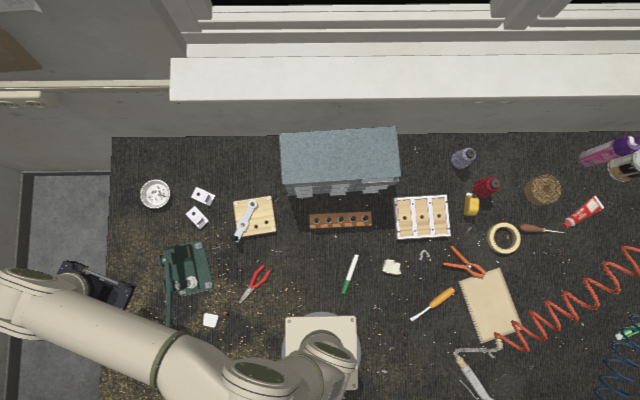

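View pics/scene0.png

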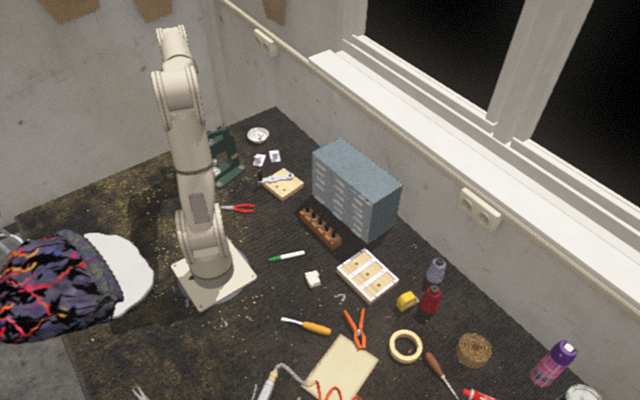

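The top view shows the dish at (155,194), two brackets at (203,196) and (197,217), the lever board at (255,216), the pin block at (340,220), the slot board at (422,217) and the tape measure at (471,205). I'll compute rough positions, then look from close by.

```bash
cat > h.py <<'E'
from rig import manip
import cv2,numpy as np
from scipy.spatial.transform import Rotation as R
def K(n):
    i=manip.camera_info(n);return i,np.array([[i['fx'],0,i['cx']],[0,i['fy'],i['cy']],[0,0,1]])
def pose(n,st=None):
    i,k=K(n)
    if n!='wrist': 
        r=np.array(i['rotation']);return k,(R.from_rotvec(r).as_matrix() if r.size==3 else r),np.array(i['origin'])
    st=st or manip.read_state();T=np.eye(4);T[:3,:3]=R.from_rotvec(st['eef_rot']).as_matrix();T[:3,3]=st['position']
    T=T@i['tool_from_camera'];return k,T[:3,:3],T[:3,3]
def cast(P,uv,z):
    k,r,o=P;d=(r@np.linalg.inv(k)@np.c_[np.reshape(uv,(-1,2)),np.ones(np.size(uv)//2)].T).T
    return o+d*((z-o[2])/d[:,2])[:,None]
def proj(P,X):
    k,r,o=P;c=(np.reshape(X,(-1,3))-o)@r@k.T;return c[:,:2]/c[:,2:]
def snap(name,tag):
    st=manip.read_state();im=manip.camera(name);cv2.imwrite(f'pics/{tag}.png',im);P=pose(name,st)
    np.savez(f'pics/{tag}.npz',k=P[0],r=P[1],o=P[2]);return im,P
def load(tag):
    z=np.load(f'pics/{tag}.npz');return cv2.imread(f'pics/{tag}.png'),(z['k'],z['r'],z['o'])
def say():
    s=manip.read_state();y=R.from_rotvec(s['eef_rot']).as_matrix()
    print('t',round(s['time'],2),'p',np.round(s['position'],4),'zax',np.round(y[:,2],3),'yaw_y',round(np.degrees(np.arctan2(y[1,1],y[0,1])),2),'w',round(float(s['width']),3),'f',np.round(s['force'],1),'q7',np.round(s['qpos'],2))
E
python3 - <<'E'
from h import *
im=cv2.imread('pics/top0.png');P=pose('top')
for n,u,z in [('dish',(155,194),.02),('br',(203,196),.02),('br',(197,217),.02),('lev',(255,216),.024),('handle',(238,236),.06),('pins0',(314,219),.06),('pins4',(366,219),.06),('slot',(422,217),.024),('tape',(471,205),.06)]:print(n,cast(P,u,z).round(3))
cv2.imwrite('pics/topc.png',cv2.resize(im[165:260,130:490],None,fx=2.2,fy=2.2,interpolation=3))
im,P=snap('wrist','w0');say()
E
```

```text
dish [[0.524 0.547 0.02 ]]
br [[0.515 0.387 0.02 ]]
br [[0.445 0.406 0.02 ]]
lev [[0.445 0.213 0.024]]
handle [[0.378 0.262 0.06 ]]
pins0 [[0.429 0.017 0.06 ]]
pins4 [[ 0.427 -0.152  0.06 ]]
slot [[ 0.434 -0.345  0.024]]
tape [[ 0.468 -0.498  0.06 ]]
t 0.15 p [0.2432 0.5755 0.239 ] zax [-0.    -0.001 -1.   ] yaw_y 67.1 w 1.003 f [-0.6  0.4 -0.8] q7 [-1.19  0.33 -0.06  1.46  0.02  1.35 -0.09]
```

View pics/w0.png

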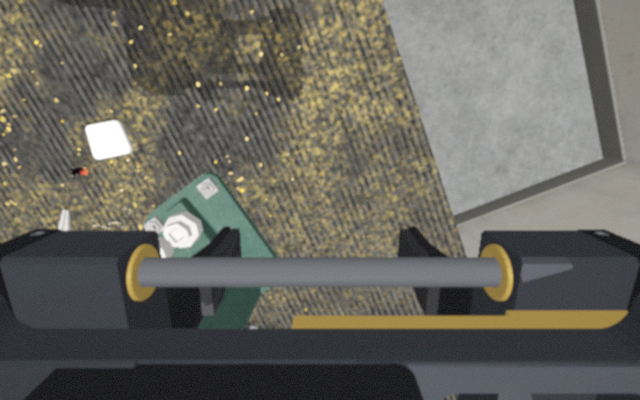

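The wrist view shows bare bench, a green vice and the fingers filling the lower half from row 230. What I can see lies on the tool's +x side of the TCP. I'll turn the tool so its y lies along world y and look at the bracket and lever area from beyond it.

jog_arm(steps="0.2 -0.10 0.04 0 0 0.2; 0.34 -0.195 0.06 0 0 0.4;0.34 -0.195 0.06 0 0 0.4;0.34 -0.195 0.06 0 0 0.4;0.34 -0.195 0.06 0 0 0.4;0.34 -0.195 0.06 0 0 0.4;0.34 -0.195 0.06 0 0 0.4;0.34 -0.195 0.06 0 0 0.4;0.34 -0.195 0.06 0 0 0.4;0.34 -0.195 0.06 0 0 0.4;0.34 -0.195 0.06 0 0 0.4;0.34 -0.195 0.06 0 0 0.4;0.34 -0.195 0.06 0 0 0.4;0.34 -0.195 0.06 0 0 0.4;0.34 -0.195 0.06 0 0 0.4;0.34 -0.195 0.06 0 0 0.4")

```text
time: 1.48
position: [0.5824, 0.3816, 0.2996]
eef_rot: [0.003, -3.141, -0.001]
force: [0.2, 0.4, 0.2]
width: 1.0
finger_force: 0.0
```

Run:
```python
from h import *
say();snap('wrist','w1');snap('top','t1');snap('scene','s1')
```

```text
t 1.48 p [0.5824 0.3816 0.2996] zax [-0.  0. -1.] yaw_y 90.11 w 1.0 f [0.2 0.4 0.2] q7 [-0.69  0.47  0.07  1.14 -0.03  1.52  0.95]
```

View pics/w1.png

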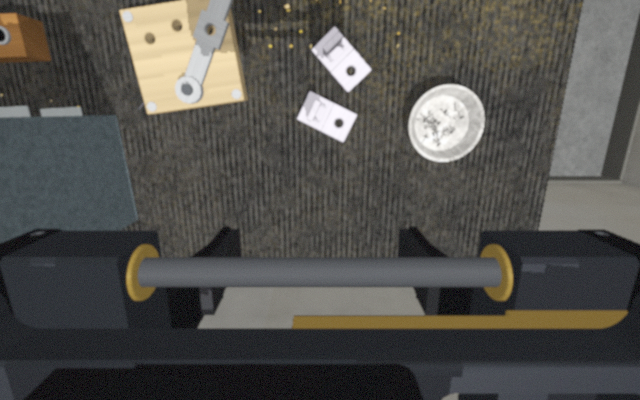

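The view shows the lever board with the pivot at (189,90) and the lever hole at (210,29). The free holes are at (150,38) and (177,26), so the lever sits over the right side hole, near -0.5 rad. The two brackets are at (341,58) and (327,116), and there is no third. One more view covers the pins and the slot board.

jog_arm(steps="0 -0.52 0.03 0 0 0;0 -0.52 0.03 0 0 0;0 -0.52 0.03 0 0 0;0 -0.52 0.03 0 0 0;0 -0.52 0.03 0 0 0;0 -0.52 0.03 0 0 0;0 -0.52 0.03 0 0 0;0 -0.52 0.03 0 0 0;0 -0.52 0.03 0 0 0;0 -0.52 0.03 0 0 0;0 -0.52 0.03 0 0 0;0 -0.52 0.03 0 0 0;0 -0.52 0.03 0 0 0;0 -0.52 0.03 0 0 0;0 -0.52 0.03 0 0 0;0 -0.52 0.03 0 0 0")

```text
time: 2.97
position: [0.5834, -0.138, 0.3295]
eef_rot: [0.002, -3.142, -0.001]
force: [0.5, 0.5, -0.9]
width: 0.997
finger_force: 0.0
```

Run:
```python
from h import *
say();snap('wrist','w2')
im,P=load('w1');cv2.imwrite('pics/w1c.png',cv2.resize(im[0:150,100:370],None,fx=2.9,fy=2.9,interpolation=2))
```

```text
t 2.97 p [ 0.5834 -0.138   0.3295] zax [-0.     0.001 -1.   ] yaw_y 90.09 w 0.997 f [ 0.5  0.5 -0.9] q7 [-0.11  0.25  0.33  1.4  -0.08  1.51  1.79]
```

View pics/w2.png

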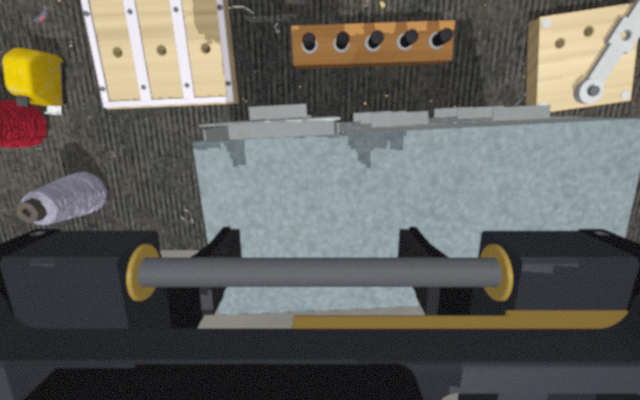

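View pics/w1c.png

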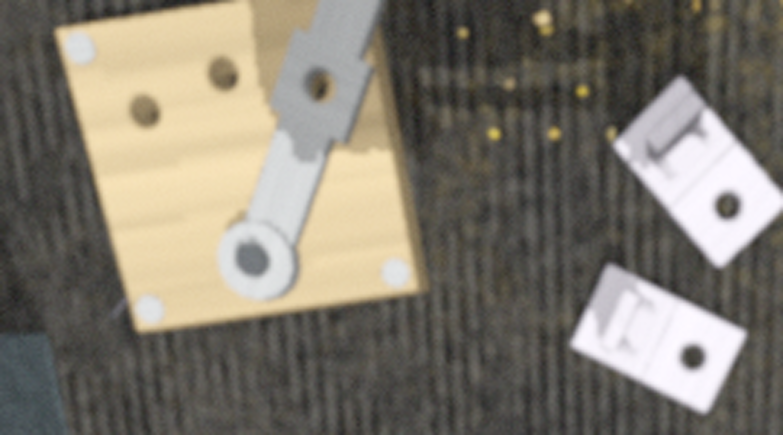

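w2 shows the slot holes at (117,52), (161,50) and (206,48), and the five pins along the block around rows 35–48. The w1 crop shows the lever holes and the bracket holes clearly. Now I'll refine these and turn them into positions.

```bash
cat >> h.py <<'E'
def hole(im,uv,z,P,r=9,frac=.72,up=4):
    """centroid of the dark blob nearest a seed pixel, cast to height z"""
    x0,y0=int(round(uv[0]))-r,int(round(uv[1]))-r;y0=max(y0,0);c=im[y0:y0+2*r+1,x0:x0+2*r+1]
    g=cv2.resize(cv2.cvtColor(c,cv2.COLOR_BGR2GRAY),None,fx=up,fy=up,interpolation=cv2.INTER_CUBIC)
    m=(g<frac*np.percentile(g,70)).astype(np.uint8);n,l,s,ce=cv2.connectedComponentsWithStats(m)
    t=(np.array(uv)-[x0,y0]+.5)*up
    j=min(range(1,n),key=lambda j:np.linalg.norm(ce[j]-t)+(1e3 if s[j,4]<30 else 0))
    p=(ce[j]+.5)/up-.5+[x0,y0];return p.round(2),round(s[j,4]/up**2,1),cast(P,p,z)[0].round(4)
E
python3 - <<'E'
from h import *
im,P=load('w1')
for n,uv,z in [('side',(150,38),.024),('mid',(177,26),.024),('levhole',(210,29),.0325),('pivot',(187,89),.0415),('brA hole',(351,71),.006),('brB hole',(339,123),.006)]:print(n,*hole(im,uv,z,P))
for n,uv,z in [('screws',(127,17),.024),('s',(151,106),.024),('s',(236,94),.024)]:
    print(n,cast(P,uv,z)[0].round(4))
w=(im.min(2)>150).astype(np.uint8);w[:, :290]=0;w[:,380:]=0;w[160:]=0
for c in cv2.findContours(w,0,2)[0]:
    if cv2.contourArea(c)>200:print('br rect',cv2.minAreaRect(c),cv2.contourArea(c))
im,P=load('w2')
for uv in [(117,52),(161,50),(206,48)]:print('slot',*hole(im,uv,.024,P))
for uv in [(558,44),(588,31)]:print('lev holes',*hole(im,uv,.024,P))
print('pivot',cast(P,(590,91),.0415).round(4))
cv2.imwrite('pics/w2c.png',cv2.resize(im[10:80,280:470],None,fx=4.2,fy=4.2,interpolation=2))
E
```

```text
side [149.62  38.14] 77.3 [0.4261 0.1758 0.024 ]
mid [176.52  25.25] 82.3 [0.4119 0.21   0.024 ]
levhole [208.97  28.57] 64.1 [0.4174 0.2513 0.0325]
pivot [186.52  88.88] 100.0 [0.4855 0.2211 0.0415]
brA hole [350.51  70.56] 70.8 [0.4604 0.422  0.006 ]
brB hole [338.44 122.68] 61.7 [0.5262 0.4075 0.006 ]
screws [0.4031 0.152  0.024 ]
s [0.5052 0.1666 0.024 ]
s [0.4904 0.2761 0.024 ]
br rect ((326.5, 116.5), (53.218414306640625, 31.752164840698242), 26.56505012512207) 1635.5
br rect ((341.10028076171875, 59.34645080566406), (58.18806076049805, 34.257904052734375), 49.08561706542969) 1866.0
slot [117.24  51.98] 65.3 [ 0.4377 -0.4029  0.024 ]
slot [161.23  49.99] 66.9 [ 0.4353 -0.3449  0.024 ]
slot [205.4   47.88] 70.2 [ 0.4327 -0.2869  0.024 ]
lev holes [559.36  42.92] 67.8 [0.4262 0.1752 0.024 ]
lev holes [588.05  30.94] 69.9 [0.412  0.2095 0.024 ]
pivot [[0.4867 0.2144 0.0415]]
```

View pics/w2c.png

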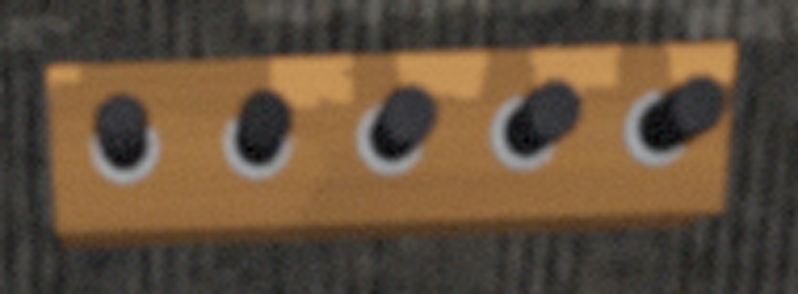

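All the geometry agrees: the lever is at about -0.567 rad, the handle near (0.371,0.272), and its target is (0.362,0.202). I'm going to the handle.

jog_arm(steps="-0.212 0.2 -0.03 0 0 0;-0.212 0.2 -0.03 0 0 0;-0.212 0.2 -0.03 0 0 0;-0.212 0.2 -0.03 0 0 0;-0.212 0.2 -0.03 0 0 0;-0.212 0.2 -0.03 0 0 0;-0.212 0.411 -0.15 0 0 0;-0.212 0.411 -0.15 0 0 0;-0.212 0.411 -0.15 0 0 0;-0.212 0.411 -0.15 0 0 0;-0.212 0.411 -0.15 0 0 0;-0.212 0.411 -0.15 0 0 0;-0.212 0.411 -0.15 0 0 0;-0.212 0.411 -0.2 0 0 0;-0.212 0.411 -0.2 0 0 0;-0.212 0.411 -0.2 0 0 0;-0.212 0.411 -0.2 0 0 0", gripper=0.4, grip_force=10)

```text
time: 4.43
position: [0.3711, 0.2717, 0.1304]
eef_rot: [0.001, -3.141, 0.0]
force: [0.4, 0.2, 0.6]
width: 0.6
finger_force: 0.0
```

Run:
```python
from h import *
say();snap('wrist','w3')
```

```text
t 4.43 p [0.3711 0.2717 0.1304] zax [-0. -0. -1.] yaw_y 90.03 w 0.6 f [0.4 0.2 0.6] q7 [-0.55  0.08 -0.18  2.01  0.02  1.06  0.83]
```

View pics/w3.png

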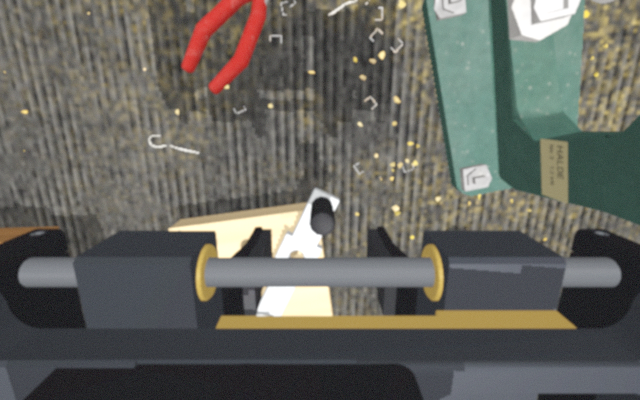

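The handle lies centred between the fingers at (322,215). The vice on the right is near the gripper body, so I'll check that clearance.

Run:
```python
from h import *
im,P=load('w3')
for uv in [(460,192),(510,185),(425,10),(510,120),(580,130)]:print(uv,*[cast(P,uv,z)[0].round(3)[:2] for z in (.0,.05,.1)])
print(cast(P,(322,215),.0765))
for t in ('t1','s1'):
    im,Q=load(t);g=cv2.inRange(cv2.cvtColor(im,cv2.COLOR_BGR2HSV),(65,70,20),(95,255,160));n,l,s,c=cv2.connectedComponentsWithStats(g);j=1+s[1:,4].argmax();print(t,s[j])
```

```text
(460, 192) [0.37  0.398] [0.357 0.375] [0.344 0.352]
(510, 185) [0.364 0.442] [0.352 0.411] [0.34 0.38]
(425, 10) [0.224 0.354] [0.238 0.339] [0.251 0.324]
(510, 120) [0.307 0.433] [0.306 0.404] [0.304 0.374]
(580, 130) [0.315 0.494] [0.313 0.454] [0.31  0.413]
[[0.36620599 0.27325203 0.0765    ]]
t1 [343 281   6  12  23]
s1 [ 63 268   2   2   2]
```

jog_arm(steps="-0.001 0 -0.02 0 0 -0.1;-0.001 0 -0.03 0 0 -0.2;-0.001 0 -0.04 0 0 -0.3;-0.001 0 -0.05 0 0 -0.4;-0.001 0 -0.06 0 0 -0.4;-0.001 0 -0.073 0 0 -0.4;-0.001 0 -0.073 0 0 -0.4;-0.001 0 -0.073 0 0 -0.4")

```text
time: 5.15
position: [0.3706, 0.2717, 0.0573]
eef_rot: [0.621, 3.079, 0.001]
force: [-0.2, 0.3, 0.9]
width: 0.602
finger_force: 0.0
```

jog_arm(steps="0 0 0 0 0 0;0 0 0 0 0 0;0 0 0 0 0 0;0 0 0 0 0 0;0 0 0 0 0 0;0 0 0 0 0 0;0 0 0 0 0 0", gripper=0.9)

```text
time: 5.73
position: [0.3703, 0.2719, 0.0567]
eef_rot: [0.623, 3.079, 0.001]
force: [-0.1, 0.9, 1.3]
width: 0.205
finger_force: 10.0
```

jog_arm(steps="-0.0032 -0.0082 0 0 0 0.07;-0.006 -0.0166 0 0 0 0.14;-0.0080 -0.0252 0 0 0 0.21;-0.0096 -0.0339 0 0 0 0.28;-0.0104 -0.0428 0 0 0 0.35;-0.0107 -0.0517 0 0 0 0.42;-0.0103 -0.0606 0 0 0 0.49;-0.0093 -0.0693 0 0 0 0.56;-0.0093 -0.0693 0 0 0 0.56;-0.0093 -0.0693 0 0 0 0.56;-0.0093 -0.0693 0 0 0 0.56")

```text
time: 6.65
position: [0.3606, 0.2025, 0.0566]
eef_rot: [0.249, -3.131, 0.0]
force: [-4.1, -1.0, 5.2]
width: 0.201
finger_force: 10.0
```

jog_arm(steps="0 0 0 0 0 0;0 0 0 0 0 0;0 0 0 0 0 0;0 0 0 0 0 0;0 0 0.04 0 0 0;0 0 0.08 0 0 0;0 0 0.10 0 0 0;0.04 0 0.12 0 0 0;0.08 0 0.12 0 0 0;0.12 0 0.12 0 0 0;0.16 0 0.12 0 0 0;0.18 0 0.12 0 0 0;0.18 0 0.12 0 0 0;0.18 0 0.12 0 0 0", gripper=0.4)

```text
time: 7.82
position: [0.5414, 0.2022, 0.1757]
eef_rot: [0.249, -3.13, 0.0]
force: [-0.7, -0.5, -1.2]
width: 0.603
finger_force: 0.0
```

Run:
```python
from h import *
say();im,P=snap('wrist','w4')
print(proj(P,[[.4119,.21,.0325],[.4855,.2211,.0415],[.4261,.1758,.024]]).round(1))
for n,uv,z in [('levhole',proj(P,[.4119,.21,.0325])[0],.0325),('side',proj(P,[.4261,.1758,.024])[0],.024),('side2',proj(P,[.4082,.247,.024])[0],.024)]:print(n,*hole(im,uv,z,P,r=12))
```

```text
t 7.82 p [0.5414 0.2022 0.1757] zax [-0.001 -0.    -1.   ] yaw_y 99.11 w 0.603 f [-0.7 -0.5 -1.2] q7 [-0.38  0.27 -0.06  1.67  0.02  1.2   1.28]
[[353.2  42.7]
 [351.2 134.1]
 [310.4  55.6]]
levhole [352.59  42.19] 196.2 [0.4116 0.2094 0.0325]
side [310.02  55.2 ] 176.3 [0.4259 0.1754 0.024 ]
side2 [392.52  54.84] 125.9 [0.4143 0.246  0.024 ]
```

The lever hole is within about 0.6 mm of the middle hole. Next, the pin positions from w2.

Run:
```python
from h import *
im,P=load('w2')
c=np.array([(124,146),(257,143),(391,138),(524,131),(658,129)])/4.2+[280,10]-.5*(1-1/4.2)
t=np.array([(122,115),(267,111),(411,107),(557,104),(700,100)])/4.2+[280,10]-.5*(1-1/4.2)
A=cast(P,c,.040);B=cast(P,t,.072);print(A.round(4));print(B.round(4))
m=cv2.inRange(cv2.cvtColor(im,cv2.COLOR_BGR2HSV),(5,90,50),(20,255,255));m[80:]=0;m[:,:280]=0;m[:,470:]=0
k=max(cv2.findContours(m,0,2)[0],key=cv2.contourArea);print(cast(P,cv2.boxPoints(cv2.minAreaRect(k)),.036).round(3))
```

```text
[[ 0.4313 -0.1508  0.04  ]
 [ 0.4304 -0.1109  0.04  ]
 [ 0.429  -0.0708  0.04  ]
 [ 0.427  -0.0312  0.04  ]
 [ 0.4264  0.0089  0.04  ]]
[[ 0.4294 -0.1504  0.072 ]
 [ 0.4283 -0.1104  0.072 ]
 [ 0.4273 -0.0707  0.072 ]
 [ 0.4265 -0.0305  0.072 ]
 [ 0.4254  0.0089  0.072 ]]
[[ 0.407 -0.175  0.036]
 [ 0.401  0.031  0.036]
 [ 0.453  0.039  0.036]
 [ 0.46  -0.174  0.036]]
```

Pins sit at 40 mm spacing, with the nearest at about (0.426, 0.009). I'll fetch that one for the lever.

jog_arm(steps="-0.04 0 0 0 0 -0.05;-0.08 0 0 0 0 -0.13;-0.115 0 0 0 0 -0.13;-0.115 -0.04 -0.02 0 0 -0.13;-0.115 -0.08 -0.03 0 0 -0.13;-0.115 -0.12 -0.03 0 0 -0.13;-0.115 -0.16 -0.03 0 0 -0.13;-0.115 -0.193 -0.03 0 0 -0.13;-0.115 -0.193 -0.04 0 0 -0.13;-0.115 -0.193 -0.04 0 0 -0.13;-0.115 -0.193 -0.04 0 0 -0.13", gripper=0.72, grip_force=20)

```text
time: 8.78
position: [0.4251, 0.0103, 0.1366]
eef_rot: [0.049, -3.141, -0.001]
force: [-0.5, -0.8, -0.5]
width: 0.28
finger_force: 0.0
```

Run:
```python
from h import *
say();im,P=snap('wrist','w5');print(proj(P,[[.426,.009,.072],[.426,.009,.04]]).round(1))
cv2.imwrite('pics/w5c.png',cv2.resize(im[120:300,180:460],None,fx=2.5,fy=2.5))
```

```text
t 8.78 p [0.4251 0.0103 0.1366] zax [-0.  0. -1.] yaw_y 91.78 w 0.28 f [-0.5 -0.8 -0.5] q7 [-0.23 -0.02  0.1   2.09  0.    1.07  1.47]
[[317.7 218. ]
 [317.9 204.9]]
```

View pics/w5c.png

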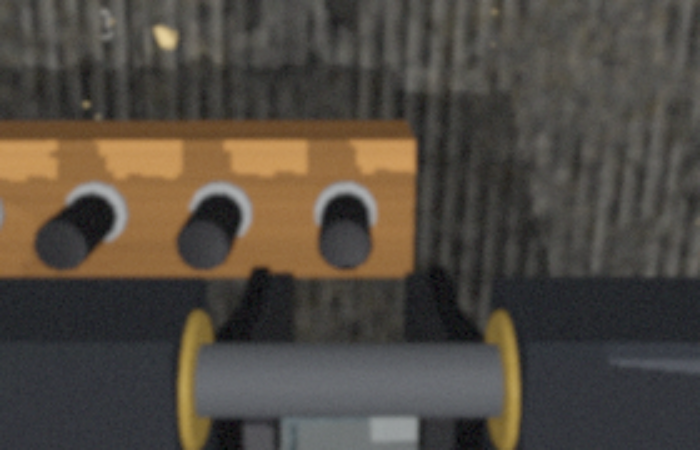

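The knob top is at (318,217) and was predicted at (317.7,218), so it is well aligned. I'll descend, grip, lift and look.

jog_arm(steps="0 -0.001 -0.03 0 0 0;0 -0.001 -0.05 0 0 0;0 -0.001 -0.065 0 0 0;0 -0.001 -0.074 0 0 0;0 -0.001 -0.074 0 0 0;0 -0.001 -0.074 0 0 0")

```text
time: 9.33
position: [0.4261, 0.0092, 0.063]
eef_rot: [0.05, -3.141, -0.0]
force: [1.0, -0.1, 1.3]
width: 0.277
finger_force: 0.0
```

jog_arm(steps="0 0 0 0 0 0;0 0 0 0 0 0;0 0 0 0 0 0;0 0 0 0 0 0;0 0 0.02 0 0 0;0 0 0.05 0 0 0;0 0 0.08 0 0 0;0 0 0.08 0 0 0", gripper=0.95)

```text
time: 10.0
position: [0.4287, 0.0086, 0.1478]
eef_rot: [-0.047, 3.134, 0.002]
force: [1.9, 0.4, 0.1]
width: 0.176
finger_force: 20.4
```

Run:
```python
from h import *
say();im,P=snap('wrist','w6')
cv2.imwrite('pics/w6c.png',cv2.resize(im[150:280,240:400],None,fx=4,fy=4))
s=manip.read_state()['position'];print(proj(P,[s+[0,0,-.026],s+[0,0,-.054]]))
```

```text
t 10.0 p [0.4287 0.0086 0.1478] zax [ 0.008  0.001 -1.   ] yaw_y 91.71 w 0.176 f [1.9 0.4 0.1] q7 [-0.23 -0.03  0.1   2.08  0.    1.09  1.47]
[[319.69246297 234.81099295]
 [319.55899836 218.79230462]]
```

View pics/w6c.png

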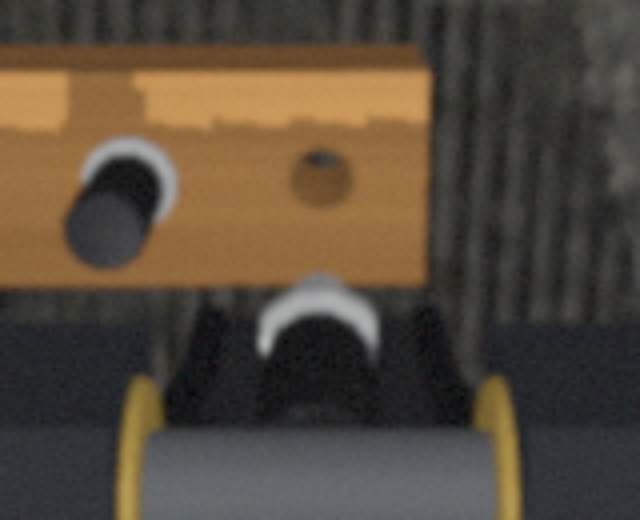

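The pin is held, with its collar and tip visible. The arm was still settling, so I'll move over the lever and re-measure at rest.

jog_arm(steps="0 0.03 0 0 0 0;-0.003 0.07 0 0 0 0;-0.007 0.11 0 0 0 0;-0.011 0.15 -0.005 0 0 0;-0.014 0.185 -0.013 0 0 0;-0.014 0.201 -0.013 0 0 0;-0.014 0.201 -0.013 0 0 0;-0.014 0.201 -0.013 0 0 0;-0.014 0.201 -0.013 0 0 0;-0.014 0.201 -0.013 0 0 0;-0.014 0.201 -0.013 0 0 0")

```text
time: 10.97
position: [0.4122, 0.2083, 0.1295]
eef_rot: [-0.045, 3.141, -0.0]
force: [1.0, 0.8, -0.8]
width: 0.176
finger_force: 20.0
```

Run:
```python
from h import *
say();im,P=snap('wrist','w7');s=manip.read_state()['position'];print(proj(P,[s+[0,0,-.026],s+[0,0,-.054],[.4118,.2097,.0325]]))
cv2.imwrite('pics/w7c.png',cv2.resize(im[150:280,240:400],None,fx=4,fy=4))
```

```text
t 10.97 p [0.4122 0.2083 0.1295] zax [ 0. -0. -1.] yaw_y 91.63 w 0.176 f [ 1.   0.8 -0.8] q7 [-0.45  0.08 -0.12  2.01  0.01  1.06  1.02]
[[320.11829364 238.27469049]
 [319.97893035 221.95657117]
 [321.34029815 203.24416695]]
```

View pics/w7c.png

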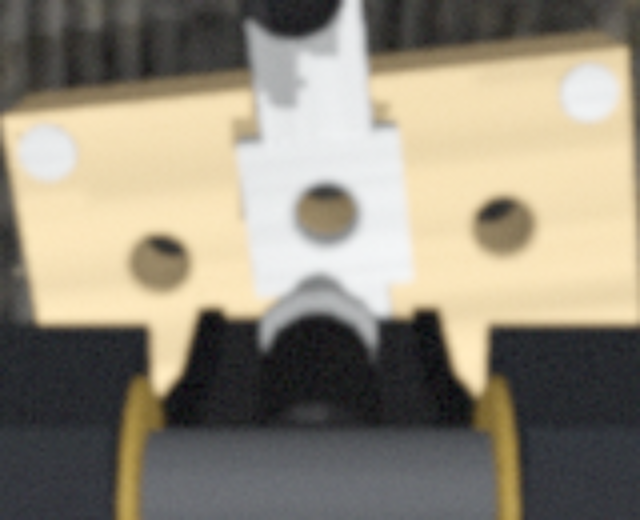

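The hole is at (321.8,203.3) and was predicted at (321.3,203.2). The pin tip lies where expected, so I'll insert.

jog_arm(steps="0 0.0014 -0.02 0 0 0;0 0.0014 -0.035 0 0 0;0 0.0014 -0.04 0 0 0;0 0.0014 -0.044 0 0 0;0 0.0014 -0.048 0 0 0;0 0.0014 -0.052 0 0 0;0 0.0014 -0.056 0 0 0;0 0.0014 -0.06 0 0 0;0 0.0014 -0.063 0 0 0;0 0.0014 -0.066 0 0 0;0 0.0014 -0.068 0 0 0;0 0.0014 -0.07 0 0 0;0 0.0014 -0.07 0 0 0")

```text
time: 12.1
position: [0.412, 0.211, 0.06]
eef_rot: [-0.047, 3.141, 0.0]
force: [-3.3, -0.7, 5.3]
width: 0.175
finger_force: 20.0
```

jog_arm(steps="0 0 0 0 0 0;0 0 0 0 0 0;0 0 0 0 0 0;0 0 0.03 0 0 0;0 0 0.06 0 0 0;0.04 0 0.09 0 0 0;0.08 0 0.12 0 0 0;0.11 0.01 0.14 0 0 0;0.11 0.01 0.14 0 0 0;0.11 0.01 0.14 0 0 0;0.11 0.01 0.14 0 0 0", gripper=0.65)

```text
time: 13.02
position: [0.5217, 0.2208, 0.1989]
eef_rot: [0.047, -3.14, 0.0]
force: [-0.8, -0.3, -0.9]
width: 0.349
finger_force: 0.0
```

Run:
```python
from h import *
say();im,P=snap('wrist','w8');cv2.imwrite('pics/w8c.png',cv2.resize(im[0:240,180:640],None,fx=1.7,fy=1.7))
print(proj(P,[[.4118,.2097,.0365],[.4118,.2097,.0325+.036]]))
```

```text
t 13.02 p [0.5217 0.2208 0.1989] zax [-0.001 -0.    -1.   ] yaw_y 91.72 w 0.349 f [-0.8 -0.3 -0.9] q7 [-0.42  0.23 -0.07  1.67  0.02  1.24  1.11]
[[310.80818571  66.77847747]
 [309.81813708  61.43797527]]
```

View pics/w8c.png

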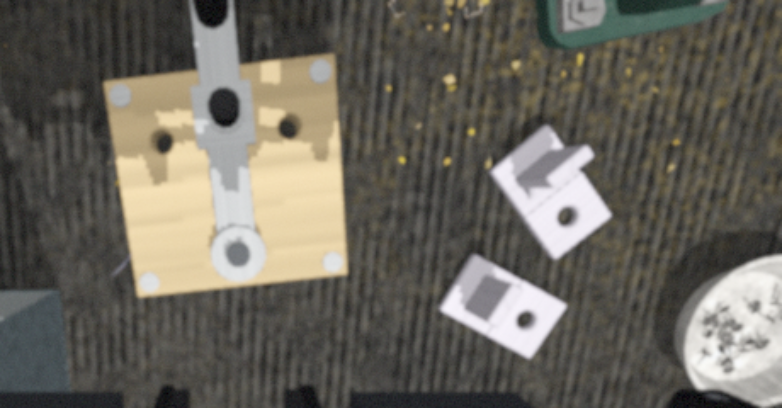

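The pin knob shows at (312,63), seated in the lever. The two brackets have not moved. I'll take their poses from this view, using the corners on the hole side and the hole itself.

```bash
cat > br.py <<'E'
from h import *
def bracket(im,P,seed,z0=0.,R0=130):
    """pose of a bracket whose hole is near seed pixel: hole point, then foot edges from the white mask's sides near the hole"""
    h=hole(im,seed,z0+.006,P,r=10)
    w=(cv2.GaussianBlur(im,(3,3),0).min(2)>105).astype(np.uint8)
    n,l,s,c=cv2.connectedComponentsWithStats(w);u,v=h[0].round().astype(int)
    for dx,dy in [(a,b) for a in(-9,0,9) for b in(-9,0,9)]:
        j=l[v+dy,u+dx]
        if j and s[j,4]>300:break
    k=max(cv2.findContours((l==j).astype(np.uint8),0,1)[0],key=cv2.contourArea)[:,0]
    X=cast(P,k.astype(float),z0+.006)[:,:2];d=X-h[2][:2];rr=np.hypot(*d.T)
    best=None
    for a in np.radians(np.arange(0,360,.5)):
        e=np.array([np.cos(a),np.sin(a)]);q=d@np.c_[e,[-e[1],e[0]]]
        # hole-end edge 17 mm ahead, sides 20 mm off
        m=(np.abs(q[:,0]-17)<0) 
        r1=np.abs(q[:,0]-.017)<.0015;r2=(np.abs(np.abs(q[:,1])-.02)<.0015)&(q[:,0]>-.025)&(q[:,0]<.016)
        sc=(r1&(np.abs(q[:,1])<.018)).sum()+r2.sum()
        if best is None or sc>best[0]:best=(sc,a)
    return h,np.degrees(best[1]),best[0]
E
python3 - <<'E'
from br import *
im,P=load('w8')
for seed in[(567/1.7+180,215/1.7),(527/1.7+180,320/1.7)]:print(bracket(im,P,seed))
f=lambda a:cast(P,np.array(a)/1.7+[180,0],.006)[:,:2]
for C in [[(612,213),(557,258),(490,172)],[(567,305),(530,359),(440,308)]]:
    q=f(C);print(q.round(4),np.hypot(*np.diff(q,axis=0).T).round(4),'x-axis deg',np.degrees(np.arctan2(*(q[1]-q[2])[::-1])).round(1))
E
```

```text
((array([513.25, 126.89]), np.float64(106.2), array([0.4603, 0.4216, 0.006 ])), np.float64(51.0), np.int64(42))
((array([488.8 , 187.81]), np.float64(89.6), array([0.5262, 0.4071, 0.006 ])), np.float64(64.0), np.int64(45))
[[0.4578 0.4492]
 [0.4862 0.4205]
 [0.436  0.3706]] [0.0404 0.0708] x-axis deg 44.8
[[0.516  0.4325]
 [0.5529 0.415 ]
 [0.5204 0.3513]] [0.0408 0.0716] x-axis deg 63.0
```

jog_arm(steps="0 0.04 -0.02 0 0 -0.1;-0.005 0.08 -0.04 0 0 -0.2;-0.012 0.12 -0.06 0 0 -0.3;-0.012 0.153 -0.08 0 0 -0.4;-0.012 0.153 -0.1 0 0 -0.492;-0.012 0.153 -0.1 0 0 -0.492;-0.012 0.153 -0.1 0 0 -0.492;-0.012 0.153 -0.1 0 0 -0.492", gripper=0.6)

```text
time: 13.73
position: [0.5102, 0.3724, 0.1003]
eef_rot: [0.717, 3.058, -0.001]
force: [-0.1, -0.3, 0.3]
width: 0.399
finger_force: 0.0
```

Run:
```python
from h import *
say();im,P=snap('wrist','w9');cv2.imwrite('pics/w9c.png',cv2.resize(im[100:300,200:440],None,fx=3,fy=3))
u=np.array([.446,.895]);n=np.array([-.895,.446]);T=np.array([.5097,.3740])
print(proj(P,[[*(T+s*.013*n),.042] for s in(-1,1)]+[[.5262,.4071,.006]]).round(1))
for t,uv in(('w3',(460,192)),('w8',(509.4,26.5))):
    Q=load(t)[1];print([cast(Q,uv,z)[0][:2].round(3) for z in(0,.03,.06,.1)])
```

```text
t 13.73 p [0.5102 0.3724 0.1003] zax [ 0.    -0.001 -1.   ] yaw_y 63.62 w 0.399 f [-0.1 -0.3  0.3] q7 [-0.65  0.45 -0.07  1.6   0.03  1.09  0.38]
[[321.3 235.8]
 [321.4 199.5]
 [367.9 203.1]]
[array([0.37 , 0.398]), array([0.362, 0.384]), array([0.355, 0.37 ]), array([0.344, 0.352])]
[array([0.365, 0.403]), array([0.372, 0.387]), array([0.379, 0.371]), array([0.389, 0.349])]
```

View pics/w9c.png

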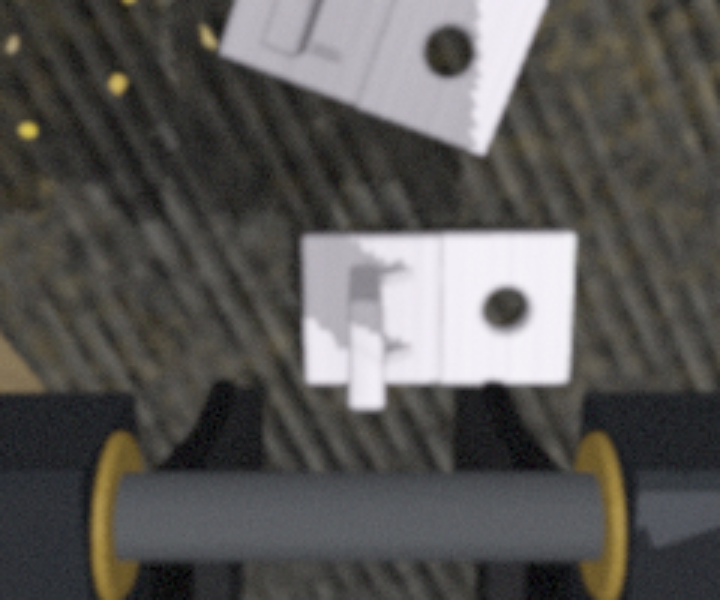

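The tab is aligned between the fingers, with its top at about (322,190–237). I'll grasp it, lift, and check the width. From here I'll mostly measure numerically.

jog_arm(steps="0 0.0015 -0.03 0 0 0;0 0.0015 -0.05 0 0 0;0 0.0015 -0.065 0 0 0;0 0.0015 -0.073 0 0 0;0 0.0015 -0.073 0 0 0;0 0.0015 -0.073 0 0 0", grip_force=25)

```text
time: 14.28
position: [0.5108, 0.375, 0.0278]
eef_rot: [0.719, 3.057, 0.001]
force: [0.8, -0.1, 1.0]
width: 0.402
finger_force: 0.0
```

jog_arm(steps="0 0 0 0 0 0;0 0 0 0 0 0;0 0 0 0 0 0;0 0 0 0 0 0;0 0 0 0 0 0;0 0 0.03 0 0 0;0 0 0.07 0 0 0;0 0 0.11 0 0 0;0 0 0.15 0 0 0;0 0 0.15 0 0 0;0 0 0.15 0 0 0;0 0 0.15 0 0 0", gripper=1.0)

```text
time: 15.28
position: [0.5096, 0.3751, 0.1759]
eef_rot: [-0.719, -3.058, 0.001]
force: [0.7, -0.4, -1.4]
width: 0.087
finger_force: 25.0
```

Run:
```python
from h import *
say();im,P=snap('wrist','w10');s=manip.read_state();p=s['position'];Rm=R.from_rotvec(s['eef_rot']).as_matrix()
# held bracket hole expected at tool y +37mm, tool z: tcp height .027 over underside -> hole top at .021 below
e=p+Rm@[0,.037,.021];uv=proj(P,e)[0];print('exp',uv.round(1),e.round(4));a=hole(im,uv,e[2],P,r=14);print(a,'tool offset',(Rm.T@(a[2]-p)).round(4))
```

```text
t 15.28 p [0.5096 0.3751 0.1759] zax [-0.001 -0.    -1.   ] yaw_y 63.55 w 0.087 f [ 0.7 -0.4 -1.4] q7 [-0.66  0.39 -0.07  1.52  0.03  1.23  0.38]
exp [383.9 240.4] [0.5257 0.4079 0.1539]
(array([383.05, 241.32]), np.float64(0.6), array([0.526 , 0.4072, 0.1539])) tool offset [-0.0006  0.0365  0.021 ]
```

Run:
```python
from h import *
im,P=load('w9');h=hole(im,(505/3+200,308/3+100),.006,P,r=14);print(h)
a=np.radians(63.6);y=np.array([np.cos(a),np.sin(a)]);x=np.array([-np.sin(a),np.cos(a)])
d=h[2][:2]-[.5106,.375];print('tool x,y',d@x,d@y)
f=lambda A:cast(P,np.array(A)/3+[200,100],.006)[:,:2]
q=f([(575,235),(570,382),(306,382),(303,236)]);print(q.round(4),[np.degrees(np.arctan2(*(q[i]-q[j])[::-1])).round(1) for i,j in((0,3),(1,2))])
c=q.mean(0)-[.5106,.375];print('foot mid in tool',c@x,c@y)
```

```text
(array([368.25, 202.6 ]), np.float64(190.4), array([0.5259, 0.4075, 0.006 ]))
tool x,y 0.0007462533918471334 0.03591355044931028
[[0.5161 0.4316]
 [0.5527 0.4147]
 [0.5212 0.3512]
 [0.4852 0.3688]] [np.float64(63.8), np.float64(63.6)]
foot mid in tool 2.981062586704386e-05 0.018514857769932645
```

jog_arm(steps="-0.01 0 0.04 0 0 -0.08;-0.02 -0.01 0.08 0 0 -0.18;-0.04 -0.04 0.11 0 0 -0.28;-0.06 -0.07 0.123 0 0 -0.38;-0.06 -0.11 0.123 0 0 -0.48;-0.06 -0.15 0.123 0 0 -0.58;-0.06 -0.19 0.123 0 0 -0.68;-0.06 -0.23 0.123 0 0 -0.78;-0.06 -0.27 0.123 0 0 -0.88;-0.06 -0.31 0.123 0 0 -0.98;-0.06 -0.35 0.123 0 0 -1.066;-0.06 -0.39 0.123 0 0 -1.066;-0.06 -0.43 0.123 0 0 -1.066;-0.06 -0.47 0.123 0 0 -1.066;-0.065 -0.51 0.123 0 0 -1.066;-0.07 -0.55 0.123 0 0 -1.066;-0.075 -0.59 0.123 0 0 -1.066;-0.08 -0.63 0.123 0 0 -1.066;-0.085 -0.67 0.12 0 0 -1.066;-0.09 -0.71 0.12 0 0 -1.066")

```text
time: 17.0
position: [0.4188, -0.3361, 0.2949]
eef_rot: [-2.171, -2.268, 0.002]
force: [1.3, -0.5, -0.8]
width: 0.087
finger_force: 25.0
```

jog_arm(steps="-0.01 -0.04 -0.02 0 0 0;-0.02 -0.08 -0.04 0 0 0;-0.02 -0.12 -0.06 0 0 0;-0.02 -0.135 -0.077 0 0 0;-0.02 -0.135 -0.077 0 0 0;-0.02 -0.135 -0.077 0 0 0;-0.02 -0.135 -0.077 0 0 0")

```text
time: 17.58
position: [0.3999, -0.469, 0.2187]
eef_rot: [-2.172, -2.267, 0.0]
force: [-0.5, -1.2, -0.1]
width: 0.09
finger_force: 25.0
```

Run:
```python
from h import *
say();im,P=snap('wrist','w11')
for X in [[.4377,-.4029,.024],[.4353,-.3449,.024],[.4327,-.2869,.024]]:
    uv=proj(P,X)[0];print(uv.round(1),hole(im,uv,.024,P,r=12) if uv[1]<225 else '')
cv2.imwrite('pics/w11c.png',im)
```

```text
t 17.58 p [ 0.3999 -0.469   0.2187] zax [-0.002  0.001 -1.   ] yaw_y 2.47 w 0.09 f [-0.5 -1.2 -0.1] q7 [ 0.22  0.39  0.74  1.55 -0.27  1.31  1.04]
[358.4 117.9] (array([358.26, 118.28]), np.float64(114.1), array([ 0.4376, -0.4032,  0.024 ]))
[360.3  57.8] (array([360.12,  58.47]), np.float64(132.6), array([ 0.4351, -0.3455,  0.024 ]))
[362.3  -8.4] (array([ 3.6193e+02, -8.0000e-02]), np.float64(3.1), array([ 0.4329, -0.2939,  0.024 ]))
```

jog_arm(steps="0.0007 0.03 -0.02 0 0 0;0.0007 0.0642 -0.05 0 0 0;0.0007 0.0642 -0.09 0 0 0;0.0007 0.0642 -0.125 0 0 0;0.0007 0.0642 -0.13 0 0 0;0.0007 0.0642 -0.135 0 0 0;0.0007 0.0642 -0.135 0 0 0;0.0007 0.0642 -0.135 0 0 0")

```text
time: 18.3
position: [0.4016, -0.4066, 0.0869]
eef_rot: [2.171, 2.266, 0.001]
force: [-0.5, -0.6, -1.0]
width: 0.091
finger_force: 25.0
```

Run:
```python
from h import *
say()
```

```text
t 18.3 p [ 0.4016 -0.4066  0.0869] zax [ 0.003 -0.002 -1.   ] yaw_y 2.45 w 0.091 f [-0.5 -0.6 -1. ] q7 [ 0.15  0.41  0.69  1.81 -0.3   1.02  1.  ]
```

jog_arm(steps="0.0002 0.0007 -0.012 0 0 0;0.0002 0.0007 -0.02 0 0 0;0.0002 0.0007 -0.025 0 0 0;0.0002 0.0007 -0.029 0 0 0;0.0002 0.0007 -0.032 0 0 0;0.0002 0.0007 -0.034 0 0 0;0.0002 0.0007 -0.0345 0 0 0;0.0002 0.0007 -0.0345 0 0 0;0.0002 0.0007 -0.0345 0 0 0")

```text
time: 19.05
position: [0.4006, -0.4049, 0.0513]
eef_rot: [-2.173, -2.268, -0.002]
force: [-5.3, 6.7, 17.6]
width: 0.085
finger_force: 25.0
```

jog_arm(steps="0 0 0 0 0 0;0 0 0 0 0 0;0 0 0 0 0 0;0 0 0.03 0 0 0;0 0 0.06 0 0 0;0 -0.03 0.1 0 0 0;0 -0.06 0.13 0 0 0;0 -0.065 0.16 0 0 0;0 -0.065 0.16 0 0 0;0 -0.065 0.16 0 0 0", gripper=0.65)

```text
time: 19.88
position: [0.401, -0.4714, 0.2118]
eef_rot: [2.172, 2.265, -0.0]
force: [0.7, 0.8, -1.2]
width: 0.348
finger_force: 0.0
```

Run:
```python
from h import *
say();im,P=snap('wrist','w12')
for X in [[.4376,-.4031,.030],[.4351,-.3453,.024]]:
    uv=proj(P,X)[0];print(uv.round(1),hole(im,uv,X[2],P,r=14))
```

```text
t 19.88 p [ 0.401  -0.4714  0.2118] zax [ 0.002 -0.003 -1.   ] yaw_y 2.39 w 0.348 f [ 0.7  0.8 -1.2] q7 [ 0.22  0.4   0.74  1.55 -0.27  1.3   1.04]
[358.1 115. ] (array([358.01, 115.81]), np.float64(120.5), array([ 0.4376, -0.4039,  0.03  ]))
[359.1  53.3] (array([359.2 ,  53.64]), np.float64(143.0), array([ 0.4352, -0.3456,  0.024 ]))
```

Bracket B's hole is within 0.7 mm of the slot hole. Next pin: the one at the other end of the block.

jog_arm(steps="0 0.01 0 0 0 0.11;0 0.02 0 0 0 0.22;0 0.03 0 0 0 0.33;0 0.04 0 0 0 0.44;0 0.05 0 0 0 0.55;0 0.06 0 0 0 0.66;0 0.07 0 0 0 0.77;0 0.09 0 0 0 0.88;0 0.11 0 0 0 0.99;0.005 0.14 0 0 0 1.1;0.01 0.17 0 0 0 1.21;0.02 0.21 0 0 0 1.32;0.0296 0.25 -0.01 0 0 1.43;0.0296 0.29 -0.04 0 0 1.54;0.0296 0.3188 -0.07 0 0 1.55;0.0296 0.3188 -0.0745 0 0 1.55;0.0296 0.3188 -0.0745 0 0 1.55;0.0296 0.3188 -0.0745 0 0 1.55;0.0296 0.3188 -0.0745 0 0 1.55", gripper=0.72, grip_force=20)

```text
time: 21.52
position: [0.4307, -0.1521, 0.1362]
eef_rot: [-0.032, 3.141, -0.001]
force: [0.6, -0.1, -0.1]
width: 0.281
finger_force: 0.0
```

```bash
cat >> h.py <<'E'
def knob(im,P,X,z=.072,r=13,up=4):
    """centre of the round dark-grey knob top near X: circle found as blob of dark pixels, top end away from nadir"""
    uv=proj(P,X)[0];x0,y0=(uv.round().astype(int)-r-6);c=im[y0:y0+2*r+13,x0:x0+2*r+13]
    g=cv2.resize(cv2.cvtColor(c,cv2.COLOR_BGR2GRAY),None,fx=up,fy=up,interpolation=2)
    m=(g<75).astype(np.uint8);n,l,s,ce=cv2.connectedComponentsWithStats(m);t=(uv-[x0,y0]+.5)*up
    j=l[int(t[1]),int(t[0])];ys,xs=np.where(l==j);b=s[j]
    return uv.round(1),'blob x',(b[0]/up+x0,(b[0]+b[2])/up+x0),'y',(b[1]/up+y0,(b[1]+b[3])/up+y0),'area',b[4]/up**2
E
python3 - <<'E'
from h import *
say();im,P=snap('wrist','w13')
print(knob(im,P,[.4302,-.1507,.072]));print(proj(P,[[.4302,-.1507,.04],[.4302,-.1427,.072],[.4302,-.1587,.072],[.4382,-.1507,.072]]).round(1))
E
```

```text
t 21.52 p [ 0.4307 -0.1521  0.1362] zax [ 0.001 -0.    -1.   ] yaw_y 91.18 w 0.281 f [ 0.6 -0.1 -0.1] q7 [-0.09  0.04  0.34  2.03 -0.02  1.07  1.85]
(array([321.8, 216.4]), 'blob x', (np.float64(311.0), np.float64(332.25)), 'y', (np.float64(197.75), np.float64(227.75)), 'area', np.float64(479.875))
[[321.4 203.4]
 [333.2 216.6]
 [310.3 216.1]
 [321.5 227.1]]
```

jog_arm(steps="0 0.001 -0.03 0 0 0;0 0.001 -0.05 0 0 0;0 0.001 -0.065 0 0 0;0 0.001 -0.0735 0 0 0;0 0.001 -0.0735 0 0 0;0 0.001 -0.0735 0 0 0")

```text
time: 22.07
position: [0.4308, -0.1507, 0.0627]
eef_rot: [-0.033, 3.141, -0.0]
force: [0.7, -0.8, 0.8]
width: 0.279
finger_force: 0.0
```

jog_arm(steps="0 0 0 0 0 0;0 0 0 0 0 0;0 0 0 0 0 0;0 0 0 0 0 0;0 0 0.02 0 0 0;0 0 0.05 0 0 0;0 0 0.08 0 0 0;-0.005 -0.02 0.08 0 0 -0.08;-0.01 -0.06 0.08 0 0 -0.18;-0.01 -0.1 0.08 0 0 -0.28;0 -0.14 0.08 0 0 -0.38;0.005 -0.18 0.08 0 0 -0.48;0.007 -0.22 0.08 0 0 -0.6;0.007 -0.253 0.08 0 0 -0.6;0.007 -0.253 0.08 0 0 -0.6;0.007 -0.253 0.08 0 0 -0.6;0.007 -0.253 0.08 0 0 -0.6;0.007 -0.253 0.08 0 0 -0.6", gripper=0.95)

```text
time: 23.57
position: [0.438, -0.4015, 0.142]
eef_rot: [-0.892, -3.012, -0.002]
force: [0.2, 0.8, -0.9]
width: 0.175
finger_force: 20.0
```

Run:
```python
from h import *
say();im,P=snap('wrist','w14');s=manip.read_state()['position']
for X in [[.4376,-.4039,.030],[.4351,-.3453,.024]]:
    uv=proj(P,X)[0];print(uv.round(1),hole(im,uv,X[2],P,r=14) if uv[1]<225 else '')
print('tip',proj(P,[s+[0,0,-.027],s+[0,0,-.055]]).round(1))
g=cv2.cvtColor(im,cv2.COLOR_BGR2GRAY);print(g[205:245:2,319])
```

```text
t 23.57 p [ 0.438  -0.4015  0.142 ] zax [ 0.     0.001 -1.   ] yaw_y 57.0 w 0.175 f [ 0.2  0.8 -0.9] q7 [ 0.21  0.37  0.56  1.69 -0.21  1.14  1.83]
[316.7 199.7] (array([316.71, 199.45]), np.float64(158.0), array([ 0.4374, -0.4038,  0.03  ]))
[373.9 158.5] (array([373.6 , 158.38]), np.float64(177.0), array([ 0.4349, -0.3455,  0.024 ]))
tip [[319.7 237.5]
 [319.6 221.4]]
[144 200 234 240 241 242 237 191 121 132 162 162 102  28  22  33  26  15
  16  15]
```

jog_arm(steps="0 -0.0015 -0.03 0 0 0;0 -0.0015 -0.05 0 0 0;0 -0.0015 -0.054 0 0 0;0 -0.0015 -0.058 0 0 0;0 -0.0015 -0.062 0 0 0;0 -0.0015 -0.066 0 0 0;0 -0.0015 -0.07 0 0 0;0 -0.0015 -0.074 0 0 0;0 -0.0015 -0.078 0 0 0;0 -0.0015 -0.081 0 0 0;0 -0.0015 -0.083 0 0 0;0 -0.0015 -0.085 0 0 0;0 -0.0015 -0.085 0 0 0")

```text
time: 24.7
position: [0.4375, -0.4046, 0.0572]
eef_rot: [0.895, 3.011, 0.0]
force: [-0.1, -0.0, -0.3]
width: 0.182
finger_force: 20.0
```

jog_arm(steps="0 0.0005 -0.001 0 0 0;0 0.0005 -0.0015 0 0 0;0 0.0005 -0.0015 0 0 0")

```text
time: 24.95
position: [0.4376, -0.4047, 0.057]
eef_rot: [0.895, 3.01, -0.0]
force: [-3.3, 2.2, 13.3]
width: 0.172
finger_force: 20.0
```

jog_arm(steps="0 0 0 0 0 0;0 0 0 0 0 0;0 0 0 0 0 0;0 0 0.03 0 0 0;0 0 0.06 0 0 0;0 -0.03 0.09 0 0 -0.1;0 -0.07 0.12 0 0 -0.2;0 -0.09 0.14 0 0 -0.3;0 -0.09 0.14 0 0 -0.4;0 -0.09 0.14 0 0 -0.4;0 -0.09 0.14 0 0 -0.4;0 -0.09 0.14 0 0 -0.4", gripper=0.65)

```text
time: 25.95
position: [0.4377, -0.4925, 0.1942]
eef_rot: [-1.468, -2.775, -0.002]
force: [0.2, -0.1, -0.6]
width: 0.351
finger_force: 0.0
```

Run:
```python
from h import *
say();im,P=snap('wrist','w15')
for z in(0,.003):print(proj(P,[[.4376,-.4039,.030+.036+z],[.4376,-.4039,.034+z],[.4351,-.3453,.024]]).round(1).tolist())
print(knob(im,P,[.4376,-.4039,.066]))
```

```text
t 25.95 p [ 0.4377 -0.4925  0.1942] zax [-0.001  0.002 -1.   ] yaw_y 34.24 w 0.351 f [ 0.2 -0.1 -0.6] q7 [ 0.31  0.49  0.66  1.45 -0.3   1.3   1.58]
[[379.0, 108.7], [372.7, 109.0], [406.8, 52.9]]
[[379.6, 108.7], [373.2, 109.0], [406.8, 52.9]]
(array([379. , 108.7]), 'blob x', (np.float64(365.5), np.float64(385.25)), 'y', (np.float64(102.5), np.float64(117.75)), 'area', np.float64(247.875))
```

The pin seated with 13 N of contact. Travelling back to bracket A.

jog_arm(steps="0 0.01 0.04 0 0 0.03;0 0.03 0.08 0 0 0.06;0 0.06 0.11 0 0 0.09;0 0.1 0.11 0 0 0.12;0 0.14 0.11 0 0 0.15;0 0.18 0.11 0 0 0.185;0 0.22 0.11 0 0 0.185;0 0.26 0.11 0 0 0.185;0 0.3 0.11 0 0 0.185;0 0.34 0.11 0 0 0.185;0 0.38 0.11 0 0 0.185;0 0.42 0.11 0 0 0.185;0.01 0.46 0.11 0 0 0.185;0.02 0.5 0.11 0 0 0.185;0.03 0.54 0.11 0 0 0.185;0.04 0.58 0.11 0 0 0.185;0.05 0.62 0.11 0 0 0.185;0.06 0.66 0.11 0 0 0.185;0.066 0.70 0.11 0 0 0.185;0.066 0.74 0.11 0 0 0.185", gripper=0.6, grip_force=25)

```text
time: 27.67
position: [0.5031, 0.2482, 0.3047]
eef_rot: [-1.209, -2.899, 0.001]
force: [-0.2, 0.6, -0.6]
width: 0.401
finger_force: 0.0
```

jog_arm(steps="0 0.03 -0.02 0 0 0;0 0.07 -0.05 0 0 0;0 0.105 -0.08 0 0 0;0 0.105 -0.104 0 0 0;0 0.105 -0.104 0 0 0;0 0.105 -0.104 0 0 0;0 0.105 -0.104 0 0 0")

```text
time: 28.25
position: [0.5039, 0.3504, 0.2029]
eef_rot: [1.212, 2.897, 0.001]
force: [0.1, -0.2, 0.6]
width: 0.396
finger_force: 0.0
```

Run:
```python
from h import *
say();im,P=snap('wrist','w16')
uv=proj(P,[.4603,.4216,.006])[0];print(uv.round(1),hole(im,uv,.006,P,r=14))
u=np.array([.71,.705]);n=np.array([-.705,.71]);H=np.array([.4603,.4216])
print('pred corners',proj(P,[[*(H+a*u+b*n),.006] for a,b in((.017,.02),(.017,-.02),(-.053,-.02),(-.053,.02))]).round(1).tolist())
w=(im.min(2)>110).astype(np.uint8);n_,l,s,c=cv2.connectedComponentsWithStats(w)
for j in range(1,n_):
    if s[j,4]>400:print(s[j],c[j].round(0))
w=(cv2.GaussianBlur(im,(3,3),0).min(2)>110).astype(np.uint8);w[225:]=0
for k in cv2.findContours(w,0,2)[0]:
    if cv2.contourArea(k)>800:print(cv2.approxPolyDP(k,4,True)[:,0].tolist(),cv2.contourArea(k))
```

```text
t 28.25 p [0.5039 0.3504 0.2029] zax [ 0.001  0.    -1.   ] yaw_y 44.59 w 0.396 f [ 0.1 -0.2  0.6] q7 [-0.67  0.33 -0.02  1.55  0.01  1.27  0.09]
[337.4 100.6] (array([337.6 , 100.31]), np.float64(116.4), array([0.4602, 0.422 , 0.006 ]))
pred corners [[354.3, 80.0], [353.3, 120.5], [286.7, 120.7], [285.5, 80.3]]
[  0   0  35  67 830] [13. 35.]
[ 429    0  107  109 9313] [482.  52.]
[226  19  28  30 551] [240.  33.]
[ 282   78   75   45 2932] [320. 100.]
[ 517  149  123  108 5514] [594. 213.]
[ 113  154  160   99 7049] [192. 204.]
[ 522  288   39   40 1176] [541. 305.]
[[113, 179], [126, 187], [119, 200], [137, 212], [131, 224], [156, 210], [167, 215], [163, 224], [271, 221], [177, 155], [150, 192], [119, 174]] 5709.0
[[639, 150], [546, 224], [639, 224]] 3463.0
[[286, 80], [287, 120], [354, 120], [355, 79]] 2929.5
[[511, 0], [465, 0], [438, 26], [430, 47], [430, 71], [440, 92], [466, 108], [495, 105], [527, 75], [534, 56], [533, 28]] 9183.0
```

Bracket A is unmoved; its corners match the prediction. Grasping.

jog_arm(steps="-0.03 0.02 -0.04 0 0 0;-0.06 0.04 -0.06 0 0 0;-0.0697 0.0453 -0.09 0 0 0;-0.0697 0.0453 -0.12 0 0 0;-0.0697 0.0453 -0.15 0 0 0;-0.0697 0.0453 -0.165 0 0 0;-0.0697 0.0453 -0.1755 0 0 0;-0.0697 0.0453 -0.1755 0 0 0;-0.0697 0.0453 -0.1755 0 0 0;-0.0697 0.0453 -0.1755 0 0 0")

```text
time: 29.13
position: [0.4351, 0.397, 0.0282]
eef_rot: [1.213, 2.896, 0.005]
force: [0.5, 0.9, -0.5]
width: 0.401
finger_force: 0.0
```

jog_arm(steps="0 0 0 0 0 0;0 0 0 0 0 0;0 0 0 0 0 0;0 0 0 0 0 0;0 0 0 0 0 0;0 0 0 0 0 0", gripper=1.0)

```text
time: 29.63
position: [0.4338, 0.3964, 0.0263]
eef_rot: [1.213, 2.898, 0.0]
force: [-0.4, 0.1, 2.4]
width: 0.089
finger_force: 25.0
```

jog_arm(steps="0 0 0.03 0 0 0;0 0 0.07 0 0 0;0 0 0.11 0 0 0;0 0 0.15 0 0 0;0 0 0.19 0 0 0;0 -0.02 0.225 0 0 -0.05;0 -0.05 0.25 0 0 -0.12;0 -0.08 0.273 0 0 -0.2;0 -0.12 0.273 0 0 -0.3;0 -0.16 0.273 0 0 -0.4;0 -0.2 0.273 0 0 -0.5;0 -0.24 0.273 0 0 -0.6;0 -0.28 0.273 0 0 -0.7;0 -0.32 0.273 0 0 -0.735;0 -0.36 0.273 0 0 -0.735;0 -0.4 0.273 0 0 -0.735;0 -0.44 0.273 0 0 -0.735;0 -0.48 0.273 0 0 -0.735;0 -0.52 0.273 0 0 -0.735;-0.005 -0.56 0.273 0 0 -0.735")

```text
time: 31.3
position: [0.4285, -0.1655, 0.2991]
eef_rot: [2.173, 2.269, 0.001]
force: [0.3, -0.6, -1.5]
width: 0.094
finger_force: 25.0
```

jog_arm(steps="-0.005 -0.04 0 0 0 0;-0.01 -0.08 0 0 0 0;-0.02 -0.12 -0.01 0 0 0;-0.03 -0.16 -0.02 0 0 0;-0.03 -0.2 -0.04 0 0 0;-0.03 -0.24 -0.06 0 0 0;-0.03 -0.246 -0.08 0 0 0;-0.03 -0.246 -0.08 0 0 0;-0.03 -0.246 -0.08 0 0 0;-0.03 -0.246 -0.08 0 0 0")

```text
time: 32.13
position: [0.3991, -0.4091, 0.2196]
eef_rot: [2.173, 2.269, 0.001]
force: [0.2, 0.3, -0.2]
width: 0.089
finger_force: 25.0
```

Run:
```python
from h import *
say();im,P=snap('wrist','w17')
for X in [[.4351,-.3454,.024],[.4327,-.2872,.024]]:
    uv=proj(P,X)[0];print(uv.round(1),hole(im,uv,X[2],P,r=14))
```

```text
t 32.13 p [ 0.3991 -0.4091  0.2196] zax [ 0.  0. -1.] yaw_y 2.49 w 0.089 f [ 0.2  0.3 -0.2] q7 [ 0.05  0.28  0.8   1.67 -0.21  1.28  0.94]
[356. 120.] (array([356.01, 119.93]), np.float64(112.8), array([ 0.4351, -0.3454,  0.024 ]))
[357.9  60. ] (array([357.82,  60.47]), np.float64(131.7), array([ 0.4326, -0.2877,  0.024 ]))
```

Run:
```python
from h import *
for t in('w11','w17'):
    im=load(t)[0].astype(int)[180:262,230:430]; m=((im.min(2)>120)&(im.max(2)-im.min(2)<30));ys,xs=np.where(m)
    print(t,m.sum(),[ (r+180,np.where(m[r])[0].min()+230,np.where(m[r])[0].max()+230) for r in range(20,82,6) if m[r].any()])
```

```text
w11 3548 [(200, np.int64(304), np.int64(304)), (206, np.int64(306), np.int64(414)), (212, np.int64(290), np.int64(418)), (218, np.int64(290), np.int64(418)), (224, np.int64(291), np.int64(417)), (230, np.int64(291), np.int64(416)), (236, np.int64(291), np.int64(348)), (242, np.int64(292), np.int64(348)), (248, np.int64(311), np.int64(327)), (254, np.int64(310), np.int64(327))]
w17 6054 [(200, np.int64(291), np.int64(417)), (206, np.int64(291), np.int64(417)), (212, np.int64(290), np.int64(418)), (218, np.int64(290), np.int64(418)), (224, np.int64(290), np.int64(417)), (230, np.int64(291), np.int64(417)), (236, np.int64(291), np.int64(348)), (242, np.int64(292), np.int64(348)), (248, np.int64(311), np.int64(327)), (254, np.int64(311), np.int64(327))]
```

jog_arm(steps="-0.0008 0.03 -0.02 0 0 0;-0.0008 0.0622 -0.05 0 0 0;-0.0008 0.0622 -0.09 0 0 0;-0.0008 0.0622 -0.125 0 0 0;-0.0008 0.0622 -0.13 0 0 0;-0.0008 0.0622 -0.135 0 0 0;-0.0008 0.0622 -0.135 0 0 0;-0.0008 0.0622 -0.135 0 0 0")

```text
time: 32.85
position: [0.3991, -0.3485, 0.0863]
eef_rot: [2.171, 2.266, 0.001]
force: [-0.0, -0.1, -1.3]
width: 0.086
finger_force: 25.0
```

jog_arm(steps="0 0.0005 -0.012 0 0 0;0 0.0005 -0.02 0 0 0;0 0.0005 -0.025 0 0 0;0 0.0005 -0.029 0 0 0;0 0.0005 -0.032 0 0 0;0 0.0005 -0.034 0 0 0;0 0.0005 -0.0345 0 0 0;0 0.0005 -0.0345 0 0 0")

```text
time: 33.52
position: [0.3977, -0.347, 0.0502]
eef_rot: [-2.173, -2.268, -0.001]
force: [-4.2, 3.9, 10.7]
width: 0.091
finger_force: 25.0
```

jog_arm(steps="0 0 0 0 0 0;0 0 0 0 0 0;0 0 0 0 0 0;0 0 0.03 0 0 0;0 0 0.06 0 0 0;0 -0.03 0.1 0 0 0;0 -0.06 0.13 0 0 0;0 -0.065 0.16 0 0 0;0 -0.065 0.16 0 0 0;0 -0.065 0.16 0 0 0", gripper=0.65)

```text
time: 34.35
position: [0.3983, -0.4135, 0.2113]
eef_rot: [2.172, 2.264, 0.0]
force: [0.6, 0.3, -1.1]
width: 0.349
finger_force: 0.0
```

Run:
```python
from h import *
say();im,P=snap('wrist','w18')
for X in [[.4351,-.3454,.030],[.4327,-.2872,.024]]:
    uv=proj(P,X)[0];print(uv.round(1),hole(im,uv,X[2],P,r=14))
```

```text
t 34.35 p [ 0.3983 -0.4135  0.2113] zax [ 0.003 -0.002 -1.   ] yaw_y 2.38 w 0.349 f [ 0.6  0.3 -1.1] q7 [ 0.06  0.29  0.81  1.68 -0.22  1.26  0.95]
[358.2 115.3] (array([357.81, 114.58]), np.float64(124.4), array([ 0.4346, -0.3447,  0.03  ]))
[359.4  53.1] (array([359.33,  53.57]), np.float64(145.1), array([ 0.4327, -0.2876,  0.024 ]))
```

Bracket A is in place to within 1 mm. Now the third pin, at (0.429,-0.111).

jog_arm(steps="0 0 0 0 0 0.11;0 0 0 0 0 0.22;0 0 0 0 0 0.33;0 0.01 0 0 0 0.44;0 0.02 0 0 0 0.55;0 0.03 0 0 0 0.66;0 0.04 0 0 0 0.77;0 0.06 0 0 0 0.88;0 0.08 0 0 0 0.99;0.005 0.11 0 0 0 1.1;0.01 0.15 0 0 0 1.21;0.02 0.19 0 0 0 1.32;0.031 0.23 -0.01 0 0 1.43;0.031 0.27 -0.04 0 0 1.54;0.031 0.3 -0.07 0 0 1.55;0.031 0.302 -0.0745 0 0 1.55;0.031 0.302 -0.0745 0 0 1.55;0.031 0.302 -0.0745 0 0 1.55;0.031 0.302 -0.0745 0 0 1.55", gripper=0.72, grip_force=20)

```text
time: 35.98
position: [0.429, -0.1108, 0.1354]
eef_rot: [-0.034, 3.141, -0.0]
force: [-0.3, -0.4, -0.1]
width: 0.279
finger_force: 0.0
```

Run:
```python
from h import *
say();im,P=snap('wrist','w19');x=.4292;y=-.1107
print(knob(im,P,[x,y,.072]));print(proj(P,[[x,y,.04],[x,y+.008,.072],[x,y-.008,.072],[x+.008,y,.072]]).round(1).tolist())
```

```text
t 35.98 p [ 0.429  -0.1108  0.1354] zax [ 0. -0. -1.] yaw_y 91.22 w 0.279 f [-0.3 -0.4 -0.1] q7 [-0.23  0.01  0.38  2.07 -0.    1.07  1.75]
(array([319.7, 217.6]), 'blob x', (np.float64(309.25), np.float64(330.5)), 'y', (np.float64(199.0), np.float64(227.5)), 'area', np.float64(442.8125))
[[319.7, 204.4], [331.2, 217.8], [308.3, 217.3], [319.5, 228.4]]
```

jog_arm(steps="0 0 -0.03 0 0 0;0 0 -0.05 0 0 0;0 0 -0.065 0 0 0;0 0 -0.0727 0 0 0;0 0 -0.0727 0 0 0;0 0 -0.0727 0 0 0")

```text
time: 36.53
position: [0.4294, -0.1106, 0.0631]
eef_rot: [-0.033, 3.141, -0.0]
force: [-0.2, 0.1, 0.1]
width: 0.279
finger_force: 0.0
```

jog_arm(steps="0 0 0 0 0 0;0 0 0 0 0 0;0 0 0 0 0 0;0 0 0 0 0 0;0 0 0.02 0 0 0;0 0 0.05 0 0 0;0 0 0.08 0 0 0;-0.005 -0.02 0.08 0 0 -0.08;-0.01 -0.06 0.08 0 0 -0.18;-0.01 -0.1 0.08 0 0 -0.28;0 -0.14 0.08 0 0 -0.38;0.003 -0.18 0.08 0 0 -0.48;0.006 -0.22 0.08 0 0 -0.6;0.006 -0.2342 0.08 0 0 -0.6;0.006 -0.2342 0.08 0 0 -0.6;0.006 -0.2342 0.08 0 0 -0.6;0.006 -0.2342 0.08 0 0 -0.6;0.006 -0.2342 0.08 0 0 -0.6", gripper=0.95)

```text
time: 38.03
position: [0.4354, -0.3427, 0.1424]
eef_rot: [0.892, 3.012, 0.002]
force: [0.6, -0.3, -0.8]
width: 0.174
finger_force: 20.0
```

Run:
```python
from h import *
say();im,P=snap('wrist','w20');s=manip.read_state()['position']
for X in [[.4346,-.3447,.030],[.4327,-.2876,.024]]:
    uv=proj(P,X)[0];print(uv.round(1),hole(im,uv,X[2],P,r=14) if uv[1]<225 else '')
print('tip',proj(P,[s+[0,0,-.027],s+[0,0,-.055]]).round(1))
g=cv2.cvtColor(im,cv2.COLOR_BGR2GRAY);print(g[205:245:2,319])
```

```text
t 38.03 p [ 0.4354 -0.3427  0.1424] zax [ 0.     0.001 -1.   ] yaw_y 57.01 w 0.174 f [ 0.6 -0.3 -0.8] q7 [ 0.05  0.28  0.62  1.8  -0.18  1.12  1.73]
[316.8 198.9] (array([316.89, 198.63]), np.float64(156.5), array([ 0.4344, -0.3445,  0.03  ]))
[372.8 159.3] (array([372.67, 158.91]), np.float64(174.0), array([ 0.4324, -0.2875,  0.024 ]))
tip [[319.4 237.5]
 [319.3 221.3]]
[173 229 247 248 251 250 249 212 135 141 172 172 124  35  20  19  32  28
  25  26]
```

jog_arm(steps="-0.0005 -0.0014 -0.03 0 0 0;-0.0005 -0.0014 -0.05 0 0 0;-0.0005 -0.0014 -0.054 0 0 0;-0.0005 -0.0014 -0.058 0 0 0;-0.0005 -0.0014 -0.062 0 0 0;-0.0005 -0.0014 -0.066 0 0 0;-0.0005 -0.0014 -0.07 0 0 0;-0.0005 -0.0014 -0.074 0 0 0;-0.0005 -0.0014 -0.078 0 0 0;-0.0005 -0.0014 -0.081 0 0 0;-0.0005 -0.0014 -0.084 0 0 0;-0.0005 -0.0014 -0.086 0 0 0;-0.0005 -0.0014 -0.087 0 0 0;-0.0005 -0.0014 -0.087 0 0 0")

```text
time: 39.25
position: [0.4349, -0.3459, 0.0571]
eef_rot: [0.895, 3.01, 0.001]
force: [-5.8, 5.3, 20.9]
width: 0.175
finger_force: 20.0
```

jog_arm(steps="0 0 0 0 0 0;0 0 0 0 0 0;0 0 0 0 0 0;0 0 0.03 0 0 0;0 0 0.06 0 0 0;0 -0.03 0.09 0 0 -0.1;0 -0.07 0.12 0 0 -0.2;0 -0.11 0.16 0 0 -0.3;0 -0.15 0.18 0 0 -0.4;0 -0.15 0.18 0 0 -0.4;0 -0.15 0.18 0 0 -0.4;0 -0.15 0.18 0 0 -0.4", gripper=0.65)

```text
time: 40.25
position: [0.4338, -0.497, 0.2354]
eef_rot: [1.478, 2.772, -0.002]
force: [0.7, 0.2, -0.3]
width: 0.349
finger_force: 0.0
```

Run:
```python
from h import *
say();im,P=snap('wrist','w21');im2,Q=snap('top','t21')
for X in ([.4376,-.4036,.066],[.4348,-.345,.066]):print(proj(P,X).round(1))
a=cv2.resize(im[0:230,180:560],None,fx=2,fy=2);b=cv2.resize(im2[165:260,130:490],(760,200),interpolation=2);cv2.imwrite('pics/fin.png',np.vstack([a[:390],b]))
```

```text
t 40.25 p [ 0.4338 -0.497   0.2354] zax [-0.    -0.001 -1.   ] yaw_y 33.87 w 0.349 f [ 0.7  0.2 -0.3] q7 [ 0.27  0.48  0.73  1.4  -0.32  1.38  1.6 ]
[[377.2 106.2]]
[[413.   49.1]]
```

View pics/fin.png

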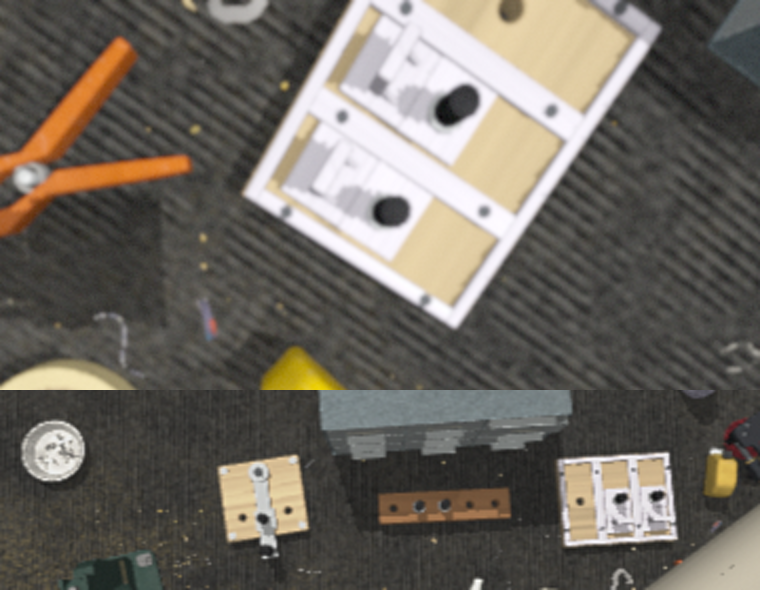

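The picture shows both brackets flat in their slots with upright pins, knobs at about (457,105) and (392,211) in the crop. The lever is locked over the middle hole, and no bracket is left on the bench. Handing in.

```bash
python3 -c "
from rig import manip
print(manip.finish_job())"
```

```text
the job is handed in; nothing more can be done
None
```

The job is handed in at about 40 s of the 210 s: the lever is pinned over its middle hole and both brackets present lie flat in their own slots, each pinned, by my camera and force checks; no verdict came back.

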